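# Close the pump strainer and take a bearing reading

### The job

Tighten the three black wing knobs on the pump's strainer lid clockwise until each is fully home against its stop. Then take the orange bearing probe from its holder and press it gently, square to the face, on the yellow measuring spot of the bearing bracket until its sprung tip is about half pushed in, and finish while holding it there, still in the gripper. Leave the other things on the bench where they are.

Things in the scene. Friction and masses are not known exactly. Their poses are not given: they have to be found in the camera images.
- knob_a_grip (a point): black wing knob on the lid, the one nearest the robot: bar 50 x 15 mm, from 8 to 32 mm above the lid, on a round foot 27 mm across. This point: on its axis, 24 mm above the lid (about 174 mm above the bench). Grip here across the 15 mm width, along the point's y; the bar runs along x; z is up; turns with the knob. The lid is free for fingertips to 20 mm below this point.
- knob_a (a joint): turn of that knob in rad: it grows as the knob is tightened, clockwise seen from above, and the hard end stop (fully home) is at 1.40; it starts slack, between 0.1 and 0.6. It stays where it is left; turning it takes about 0.12 N m.
- knob_b_grip (a point): black wing knob on the lid, the far one on the motor's side: bar 50 x 15 mm, from 8 to 32 mm above the lid, on a round foot 27 mm across. This point: on its axis, 24 mm above the lid (about 174 mm above the bench). Grip here across the 15 mm width, along the point's y; the bar runs along x; z is up; turns with the knob. The lid is free for fingertips to 20 mm below this point.
- knob_b (a joint): turn of that knob in rad: it grows as the knob is tightened, clockwise seen from above, and the hard end stop (fully home) is at 1.40; it starts slack, between 0.1 and 0.6. It stays where it is left; turning it takes about 0.12 N m.
- knob_c_grip (a point): black wing knob on the lid, the far one on the suction side, away from the motor: bar 50 x 15 mm, from 8 to 32 mm above the lid, on a round foot 27 mm across. This point: on its axis, 24 mm above the lid (about 174 mm above the bench). Grip here across the 15 mm width, along the point's y; the bar runs along x; z is up; turns with the knob. The lid is free for fingertips to 20 mm below this point.
- knob_c (a joint): turn of that knob in rad: it grows as the knob is tightened, clockwise seen from above, and the hard end stop (fully home) is at 1.40; it starts slack, between 0.1 and 0.6. It stays where it is left; turning it takes about 0.12 N m.
- pump: blue pump set, grey motor, fixed. Origin: on the bench under the shaft; z up, y along the shaft from strainer pot to motor, x away from the robot. Pot with aluminium lid (172 mm across, top at 150 mm) at y = -140 mm, knobs on a 72 mm radius; bearing bracket y = 5 to 104 mm; motor y = 155 to 392 mm. Knob tops (182 mm) are the highest parts. The red disc on the motor is another point, not wanted.
- spot: measuring spot: a yellow disc 20 mm across on a bright steel boss 32 mm across, on the bearing bracket, facing up but leaning 20 degrees off vertical towards the robot's side of the pump (its -x). Origin: centre of the disc's face, about 136 mm above the bench; its z axis is square to the face, pointing out. Rigid.
- holder: bench holder 72 mm square, fixed to the bench; a plate 70 mm above the bench with an 18 mm hole in which the probe stands. Origin: centre of its underside. It stands in one of three places, on the right or in front of the motor.
- probe: bearing probe, 0.14 to 0.21 kg, upright, nose down in the holder: orange body 30 mm (x) by 22 mm (y) by 100 mm tall, below it a 14 mm rubber sleeve 36 mm long. Origin: centre of the orange body's underside, on the holder's plate; z points away from the tip. Grip across the 22 mm (y) 55 to 65 mm above the origin; lift straight up 50 mm or more to clear. 2 mm loose in the hole.
- probe_point (a point): the free end of the probe's 7 mm steel tip, on the probe's z axis, 45 mm below probe's origin when not pressed (9 mm beyond the rubber sleeve).
- probe_tip (a joint): how far the sprung tip is pushed into the probe, in m: 0 free, 0.008 at its stop. It starts to move at 2 N and needs 500 N/m more: 4 N when half in (0.004), 6 N at the stop.
- oiler: red oil can, 68 mm across, 135 mm tall with its spout; origin at the centre of its underside; leave alone. It shares the three places with the holder and the grease tin.
- grease_tin: green tin, 72 mm across, 75 mm tall; origin at the centre of its underside; leave alone.
- mug: white mug, 80 mm across, 90 mm tall; origin at the centre of its underside; leave alone.
- spanner: steel spanner lying flat on the bench at the right; origin at its middle, on the bench; leave alone.
- meter: black hand-held read-out, 170 by 85 by 32 mm, lying on the bench; origin at the centre of its underside; leave alone.
- tape: roll of black tape, 96 mm across, 24 mm high; origin at the centre of its underside; leave alone.
Not all that is in view belongs to the job. Leave any purple or red look-alike of the holder alone. There is more than one size of the probe; the job needs the middle-sized.

How it is judged:
On the way, in this order (a step that is already met when the one before it is completed fails the run):
1. all three lid knobs are fully home against their stops (value of joint each of knob_a, knob_b, knob_c above 1.34 rad), for 0.2 s.
2. then the probe's tip is brought to bear on the yellow spot (contact force between probe and spot above 0.5 N), for 0.1 s.
At the end, for the whole second after the job is handed in: Each knob within 0.06 rad of its stop (1.40). Probe still held by the gripper, at rest, clear of the holder; its tip within 8 mm of the yellow spot's centre, axis within 8 degrees (0.14 rad) of square to the face, tip pushed in 2 to 6.5 mm of its 8 mm, 1.5 to 12 N on the spot (all of step 1 and contact force between probe and spot between 1.5 and 12 N and distance between probe_point and spot below 0.008 m and angle between the z axis of probe and the z axis of spot, either way round below 0.14 rad and value of joint probe_tip between 0.002 and 0.0065 m and contact force between the fingers and probe above 1 N and contact force between probe and holder below 0.1 N and linear speed of probe below 0.02 m/s); the arm keeps its last pose, push and grip.
It fails at once if another thing on the bench (oil can, grease tin, mug, spanner, meter, tape) is moved by more than 30 mm (distance of any of oiler, grease_tin, mug, spanner, meter, tape from where it was at the start of the episode above 0.03 m).
It fails at once if the probe is pressed on the pump with more than 25 N (contact force between probe and pump above 25 N).
It also fails if it takes over 72 s, if anything falls off the work surface, if the arm or the gripper's body presses on something with over 40 N, if the wrist force passes 120 N, or if a joint passes its speed limit or range.

### The arm

A 7-joint arm with a two-finger parallel gripper is mounted at the origin on the work surface. World frame = base frame: x ahead of the robot, y to its left, z up, the work surface at z = 0. Lengths are in m, angles in rad, forces in N, time in s.
With the tool pointing down it reaches from about 0.425 to 0.875 m from the base axis. Payload 8.4 kg.
Tool frame: the origin (TCP) lies midway between the tips of the shut fingers; the grasp point (between the pads) lies r.grasp_offset behind it (r.grasp_offset is the distance from the TCP to the grasp point, in m); z points along the fingers, y is the direction in which the jaws open and shut (so a half turn about z gives the same grasp; the last joint's range is limited). The gripper opens to 87 mm and grips with 3 to 60 N. Pads are 19 mm wide; open, the fingers measure 117 mm over their backs; the gripper's body (75 mm by 190 mm) begins 51 mm behind the grasp point.
Start: joints at [-1.433, 0.333, 0.04, 1.465, -0.013, 1.343, -0.059], TCP at [0.152, 0.632, 0.223] pointing down, gripper open.
Joint ranges: [-2.58, 2.58], [-0.38, 2.09], [-1.3, 1.39], [0.25, 2.4], [-1.5, 4.64], [0.08, 2.09], [-2.65, 2.65]. Speed limits (rad/s): [2.22, 2.22, 2.79, 2.79, 3.14, 3.14, 3.14].

### API

Orientations are given as [roll, pitch, yaw] about the fixed x, y, z axes, in that order (R = Rz(yaw) Ry(pitch) Rx(roll)).
In Python, from station import r gives the robot as it stands.
- The arm moves only by the shell command python3 -m creep 'ROWS' [OPENING] [FORCE]. ROWS is JSON, a list of rows, each an object with "xyz": the shift along the tool's x, y, z in m, a list of three; "dr": the turn, a rotation vector about the tool's x, y, z in degrees, a list of three. A call has 1 to 10 rows; each row shifts and turns the pose as measured when the row begins, along the tool's axes as they then stand; what a row does not reach is not made up. A row lasts 1/12 s, in which the tool goes at most 41.7 mm and 7.16 degrees, less where a joint would pass 70% of its speed; a pose out of reach is approached as far as the arm can. A call is refused whole if a number of a shift passes 0.0417 or a number of a turn 7.16, either way. A call with a gripper value outside its range is refused whole. OPENING is the finger opening in m, from 0 to 0.087, set as the call begins (- or left out, the last holds). The fingers move at their own pace and stop on an object; FORCE is the grip in N (left out, the last holds). Time passes only in rows, so rows that do not move let the fingers close. It gives the time, the measured TCP pose, the force and the opening at its end, in the units of the state.
- r.read_state(): the state, without advancing time (a new reading comes with each control period).
- r.get_image(name): name is "scene" or "top" or "wrist"; returns (picture, depth): 384x512x3 uint8, red, green, blue; 384x512 float32, m along the optical axis (not along the pixel's ray), 0 where there is no reading.
- r.camera_params(name): a dict with "intrinsics" (3x3 intrinsics, pixels), "D" ([k1, k2, p1, p2, k3] as OpenCV has them; the pictures are not rectified), "R" (3x3) and "t" (3): a world point X has camera coordinates R X + t. Camera axes: x right, y down, z forward; pixel columns grow to the right and rows downward; lengths in m; the calibration is good to about 2 mm. A picture is of the moment at which its call begins: read the wrist's pose just before it. camera_params takes no time and is no camera call; for the wrist camera it gives the pose at the moment of the call.
- r.job_done(): hands the job in, once; it reports no verdict.
The state is a dict: "time": time; "q": joint angles; "joint_vel": joint speeds; "joint_torque": joint torques, N m; "position": TCP position; "tcp_rot": TCP orientation; "contact_force": force on the tool from outside, world axes, zero at the start; "wrist_torque": the same for the moment, N m; "grip_width": finger opening in m.
Only numpy, scipy, OpenCV 4.12 (cv2) and the standard library are available. Lean on these libraries where they do the work, as an engineer would, in place of code of your own. Each camera call takes 0.05 s, during which the arm holds its last target.

## Working session

There is one attempt and no reset: what is moved stays moved. The work goes in short steps, Python scripts to look and compute and a shell command to move; the robot and the scene stay as the last step left them, time stands still between calls to the robot, and variables do not carry over. Pictures are saved under pics/ and viewed, and the job is handed in when it is done.

```bash
ls; mkdir -p pics; python3 - <<'E'
from station import r
import cv2,numpy as np
s=r.read_state();print({k:np.round(v,3).tolist() for k,v in s.items()},r.grasp_offset)
for n in["scene","top","wrist"]:
    p=r.camera_params(n);print(n,np.round(p["intrinsics"],1).tolist(),np.round(p["D"],4),np.round(p["R"],3).tolist(),np.round(p["t"],3))
for n in["scene","top"]:
    im,d=r.get_image(n);np.savez(f"{n}0.npz",im=im,d=d);cv2.imwrite(f"pics/{n}0.png",cv2.resize(im[:,:,::-1],(800,600),interpolation=cv2.INTER_CUBIC))
E
```

```text
pics
{'time': 0.0, 'q': [-1.433, 0.334, 0.04, 1.466, -0.013, 1.343, -0.059], 'joint_vel': [0.001, 0.0, 0.0, -0.001, 0.0, 0.001, 0.0], 'joint_torque': [-0.0, -65.635, 1.335, -40.38, -0.06, 0.045, 0.0], 'position': [0.152, 0.631, 0.222], 'tcp_rot': [-3.14, 0.0, 2.905], 'contact_force': [0.083, -0.181, -0.49], 'wrist_torque': [-0.014, 0.013, -0.026], 'grip_width': 0.087} 0.0187
scene [[361.0, 0.0, 258.3], [0.0, 361.0, 193.1], [0.0, 0.0, 1.0]] [0.0238 0.     0.     0.     0.    ] [[0.053, 0.998, -0.02], [0.592, -0.047, -0.805], [-0.804, 0.031, -0.593]] [ 0.013 -0.174  1.57 ]
top [[420.7, 0.0, 258.2], [0.0, 420.7, 192.7], [0.0, 0.0, 1.0]] [-0.1311  0.      0.      0.      0.    ] [[-0.015, -1.0, 0.004], [-0.994, 0.014, -0.113], [0.113, -0.006, -0.994]] [-0.046  0.489  1.569]
wrist [[313.7, 0.0, 250.5], [0.0, 313.7, 193.1], [0.0, 0.0, 1.0]] [-0.0517  0.      0.      0.      0.    ] [[0.234, 0.972, -0.002], [0.927, -0.222, 0.301], [0.292, -0.072, -0.954]] [-0.65  -0.037  0.392]
```

View pics/scene0.png

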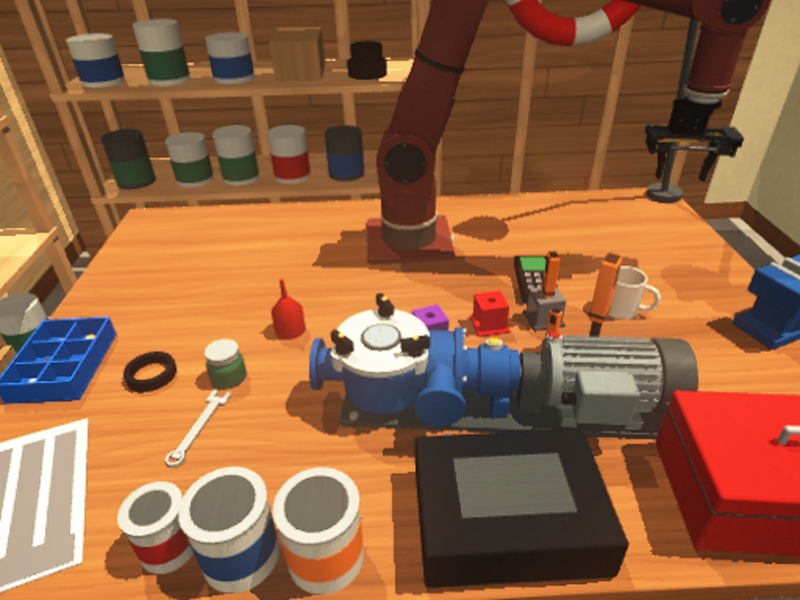

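View pics/top0.png

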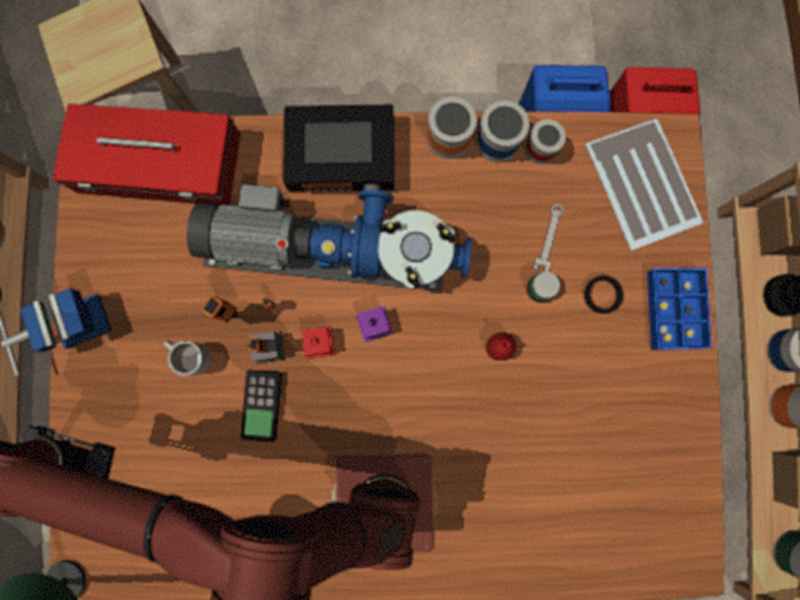

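The top view shows the lid at about (415,246) and its knobs at (390,228), (446,235) and (412,276). The yellow spot is at (328,246) and the grey holder with a probe at (267,345). Two loose orange probes stand at (217,307) and (270,302), and there are purple and red look-alike holders. I'll enlarge these next and measure from depth.

```bash
cat > h.py <<'E'
import numpy as np,cv2
from station import r
from scipy.spatial.transform import Rotation as Rn
def world(p,u,v,d):
    uv=cv2.undistortPoints(np.array(np.c_[np.ravel(u),np.ravel(v)],float).reshape(-1,1,2),np.array(p["intrinsics"]),np.array(p["D"])).reshape(-1,2)
    c=np.c_[uv,np.ones(len(uv))]*np.ravel(d)[:,None]
    return (c-np.array(p["t"]))@np.array(p["R"])
def cloud(n,im=None,d=None):
    p=r.camera_params(n)
    if im is None: im,d=r.get_image(n)
    v,u=np.mgrid[:384,:512]
    return im,world(p,u,v,d).reshape(384,512,3)
def px(p,X):
    R=np.array(p["R"]);return cv2.projectPoints(np.array(X,float).reshape(-1,1,3),cv2.Rodrigues(R)[0],np.array(p["t"]),np.array(p["intrinsics"]),np.array(p["D"]))[0].reshape(-1,2)
def tool():
    s=r.read_state();return np.array(s["position"]),Rn.from_euler('xyz',s["tcp_rot"])
E
python3 - <<'E'
from h import *
z=np.load("top0.npz");im,P=cloud("top",z["im"],z["d"])
a=im[165:200,225:310][:,:,::-1];b=im[115:190,205:310][:,:,::-1]
cv2.imwrite("pics/c1.png",cv2.resize(im[185:235,120:270][:,:,::-1],(798,266),interpolation=cv2.INTER_CUBIC))
cv2.imwrite("pics/c2.png",cv2.resize(b,(798,570),interpolation=cv2.INTER_CUBIC))
z=np.load("scene0.npz");im2,P2=cloud("scene",z["im"],z["d"])
cv2.imwrite("pics/c3.png",cv2.resize(im2[150:230,260:430][:,:,::-1],(799,376),interpolation=cv2.INTER_CUBIC))
cv2.imwrite("pics/c4.png",cv2.resize(im2[180:240,190:340][:,:,::-1],(800,320),interpolation=cv2.INTER_CUBIC))
for n,i,Q in(("top",im,P),("scene",im2,P2)):
    f=i.astype(float);hsv=cv2.cvtColor(i,cv2.COLOR_RGB2HSV)
    m=(hsv[...,0]>20)&(hsv[...,0]<35)&(hsv[...,1]>90)&(hsv[...,2]>130)&(Q[...,2]>.1)&(Q[...,2]<.16)&(Q[...,0]>.4)
    print(n,"spot px",np.argwhere(m).mean(0) if m.any() else 0,m.sum(),np.median(Q[m],0))
    m=(Q[...,2]>.16)&(Q[...,2]<.19)&(Q[...,0]>.4)&(Q[...,0]<.8)&(hsv[...,2]<110)&(Q[...,1]<.0+.15)
    k,l,st,c=cv2.connectedComponentsWithStats(m.astype(np.uint8))
    for j in range(1,k):
        if st[j,4]>8: print("knob",c[j],st[j,4],Q[l==j].mean(0).round(3))
    m=(hsv[...,0]>5)&(hsv[...,0]<16)&(hsv[...,1]>150)&(Q[...,2]>.04)&(Q[...,2]<.25)&(Q[...,0]>.25)&(Q[...,0]<.8)
    k,l,st,c=cv2.connectedComponentsWithStats(m.astype(np.uint8))
    for j in range(1,k):
        if st[j,4]>8: q=Q[l==j];print("orange",c[j],st[j,4],q.mean(0).round(3),q.min(0).round(3),q.max(0).round(3))
E
```

```text
top spot px [157.875      209.45833333] 24 [0.60376532 0.11946702 0.13565607]
knob [249.31034483 144.86206897] 58 [ 0.639 -0.024  0.179]
knob [285.03333333 148.68333333] 60 [ 0.624 -0.148  0.179]
knob [264.03703704 177.31481481] 54 [ 0.524 -0.073  0.179]
orange [209.28971963 118.62616822] 107 [0.768 0.128 0.072] [0.764 0.068 0.041] [0.772 0.193 0.093]
orange [141.38043478 197.69021739] 184 [0.462 0.357 0.159] [0.44  0.342 0.065] [0.49  0.389 0.215]
orange [171.75 194.25] 32 [0.481 0.265 0.081] [0.471 0.258 0.042] [0.494 0.279 0.107]
orange [165.59090909 221.18181818] 44 [0.379 0.274 0.143] [0.368 0.27  0.091] [0.393 0.288 0.18 ]
scene spot px [217.94444444 316.11111111] 18 [0.60313035 0.11971994 0.1335756 ]
knob [245.79069767 195.03488372] 86 [ 0.536 -0.074  0.175]
knob [218.7037037  218.87962963] 108 [ 0.635 -0.147  0.175]
knob [265.32432432 219.94594595] 148 [ 0.648 -0.025  0.174]
orange [386.78947368 183.52631579] 532 [0.479 0.358 0.15 ] [0.378 0.339 0.051] [0.494 0.429 0.213]
orange [352.0412844 176.1146789] 218 [0.394 0.277 0.126] [0.369 0.267 0.073] [0.403 0.292 0.172]
orange [354.42857143 206.26530612] 98 [0.489 0.266 0.075] [0.412 0.255 0.041] [0.498 0.283 0.104]
orange [500. 252.] 13 [0.758 0.547 0.128] [0.756 0.532 0.126] [0.76  0.562 0.129]
```

View pics/c1.png

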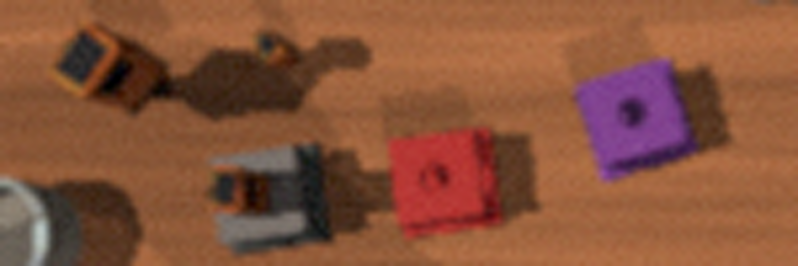

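View pics/c2.png

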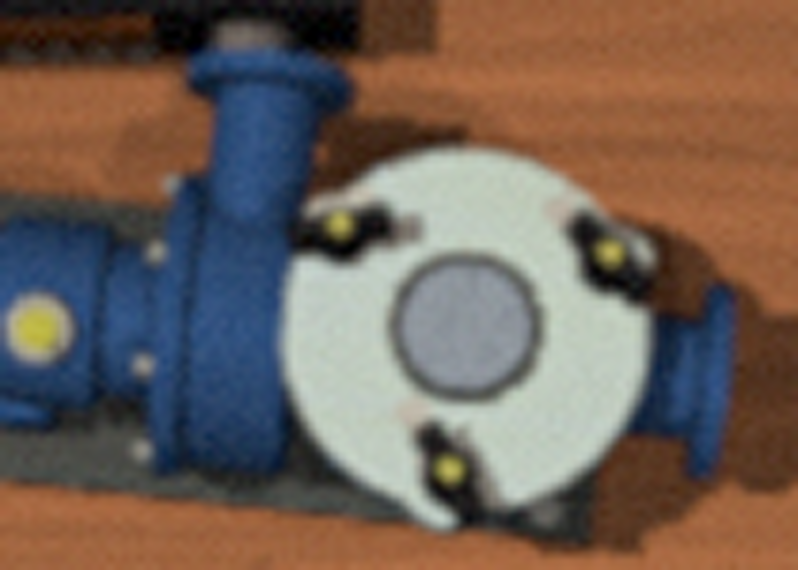

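View pics/c3.png

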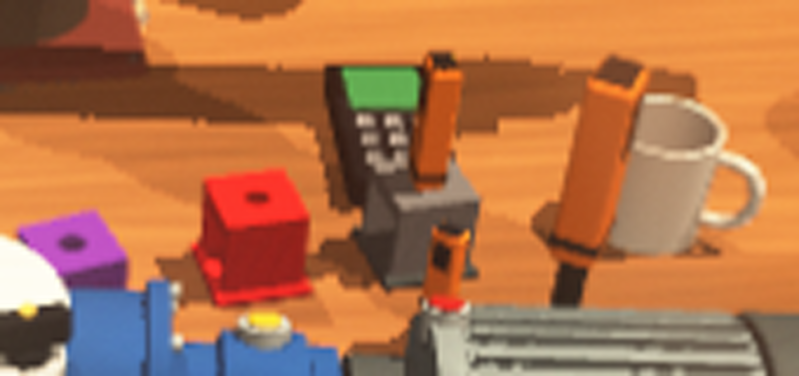

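View pics/c4.png

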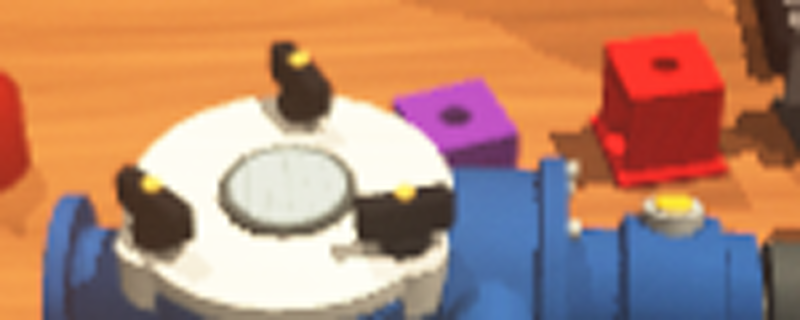

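Three orange candidates, by position in the 800x600 top view:
- Large probe at (217,307), top at about 0.215 m.
- Small probe at (270,302), top at about 0.105 m.
- Middle probe standing in the grey holder at (267,345), top at about 0.175 m.

The one in the grey holder fits: a 70 mm plate plus a 100 mm body comes to 0.17 m, and it is the middle size. The red and purple holders are look-alikes. I'll do the knobs first, so I'm moving above the lid.

```bash
python3 -m creep '[{"xyz":[-0.035,-0.02,-0.01],"dr":[0,0,0]},{"xyz":[-0.035,-0.02,-0.01],"dr":[0,0,0]},{"xyz":[-0.035,-0.02,-0.01],"dr":[0,0,0]},{"xyz":[-0.035,-0.02,-0.01],"dr":[0,0,0]},{"xyz":[-0.035,-0.02,-0.01],"dr":[0,0,0]},{"xyz":[-0.035,-0.02,-0.01],"dr":[0,0,0]},{"xyz":[-0.035,-0.02,-0.01],"dr":[0,0,0]},{"xyz":[-0.035,-0.02,-0.01],"dr":[0,0,0]},{"xyz":[-0.035,-0.02,-0.01],"dr":[0,0,0]},{"xyz":[-0.035,-0.02,-0.01],"dr":[0,0,0]}]' 0.05 30
python3 -c "
from h import *
print(tool()[0].round(3),r.read_state()['tcp_rot'],np.round(r.read_state()['q'],2))"
```

```text
time: 0.93
position: [0.4405, 0.356, 0.3154]
tcp_rot: [-3.129, -0.007, 2.924]
contact_force: [1.1, 0.6, 0.6]
grip_width: 0.0502
[0.441 0.356 0.315] [-3.12913302 -0.00729753  2.92391137] [-1.01  0.14  0.28  1.52 -0.04  1.5   0.63]
```

```bash
python3 -m creep '[{"xyz":[-0.018,-0.037,0],"dr":[0,0,0]},{"xyz":[-0.018,-0.037,0],"dr":[0,0,0]},{"xyz":[-0.018,-0.037,0],"dr":[0,0,0]},{"xyz":[-0.018,-0.037,0],"dr":[0,0,0]},{"xyz":[-0.018,-0.037,0],"dr":[0,0,0]},{"xyz":[-0.018,-0.037,0],"dr":[0,0,0]},{"xyz":[-0.018,-0.037,0],"dr":[0,0,0]},{"xyz":[-0.018,-0.037,0],"dr":[0,0,0]},{"xyz":[-0.018,-0.037,0],"dr":[0,0,0]},{"xyz":[-0.018,-0.037,0],"dr":[0,0,0]}]'
python3 -m creep '[{"xyz":[-0.003,-0.035,0],"dr":[0,0,0]},{"xyz":[0,0,0],"dr":[0,0,0]},{"xyz":[0,0,0],"dr":[0,0,0]}]'
python3 - <<'E'
from h import *
print(tool()[0].round(3),r.read_state()['tcp_rot'],np.round(r.read_state()['q'],2))
p=r.camera_params("wrist");im,d=r.get_image("wrist");np.savez("w1.npz",im=im,d=d,**p)
cv2.imwrite("pics/w1.png",cv2.resize(im[:,:,::-1],(800,600),interpolation=cv2.INTER_CUBIC))
E
```

```text
time: 1.77
position: [0.5363, -0.0493, 0.3182]
tcp_rot: [-3.13, -0.007, 2.923]
contact_force: [0.1, 0.6, 0.5]
grip_width: 0.0498
time: 2.02
position: [0.5304, -0.0969, 0.3182]
tcp_rot: [-3.127, -0.007, 2.909]
contact_force: [1.0, 0.7, -0.4]
grip_width: 0.05
[ 0.53  -0.097  0.318] [-3.12704712 -0.00656248  2.90873329] [-0.55  0.07  0.68  1.6  -0.03  1.49  1.47]
```

View pics/w1.png

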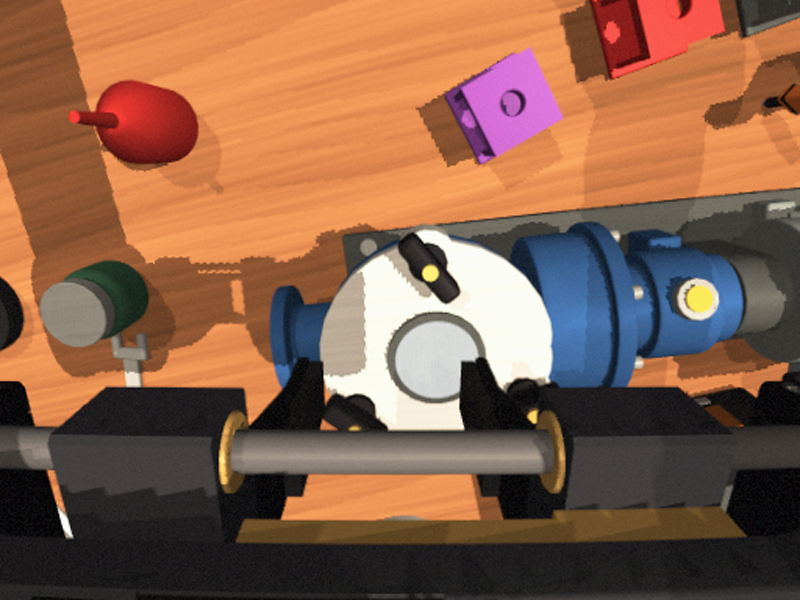

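The wrist view shows knob a's bar with its yellow dot at (430,272), c's dot at (355,428), b's at (533,417) and the measuring spot at (699,299). I'll measure those now.

```bash
cat >> h.py <<'E'
def knobs(im,P,lo=.165,hi=.2):
    hsv=cv2.cvtColor(im,cv2.COLOR_RGB2HSV)
    y=(hsv[...,0]>20)&(hsv[...,0]<35)&(hsv[...,1]>90)&(hsv[...,2]>100)
    m=(P[...,2]>lo)&(P[...,2]<hi)&((hsv[...,2]<110)|y)&(np.hypot(P[...,0]-.595,P[...,1]+.085)<.11)
    k,l,st,c=cv2.connectedComponentsWithStats(m.astype(np.uint8))
    for j in range(1,k):
        if st[j,4]>20:
            q=P[l==j];(cx,cy),(w,h),a=cv2.minAreaRect((q[:,:2]*1e3).astype(np.float32))
            if w<h:a+=90
            yy=P[(l==j)&y]
            e,V=np.linalg.eigh(np.cov(q[:,:2].T));v=V[:,1]
            print("knob px",(c[j]*1.5625).round(),st[j,4],"mean",q.mean(0).round(4),"rect",round(cx),round(cy),round(w),round(h),round(a,1),"pca",round(np.degrees(np.arctan2(v[1],v[0]))%180,1),"dot",yy.mean(0).round(4) if len(yy) else 0,len(yy))
def spot(im,P):
    hsv=cv2.cvtColor(im,cv2.COLOR_RGB2HSV)
    m=(hsv[...,0]>20)&(hsv[...,0]<35)&(hsv[...,1]>90)&(hsv[...,2]>100)&(P[...,2]>.11)&(P[...,2]<.16)&(np.hypot(P[...,0]-.603,P[...,1]-.119)<.04)
    if not m.any(): print("no spot");return
    q=P[m];u,s,v=np.linalg.svd(q-q.mean(0));n=v[2]*np.sign(v[2][2])
    print("spot",q.mean(0).round(4),m.sum(),"normal",n.round(3),np.degrees(np.arccos(n[2])).round(1), 'mid',((q.min(0)+q.max(0))/2).round(4))
E
python3 - <<'E'
from h import *
z=np.load("w1.npz");im=z["im"];v,u=np.mgrid[:384,:512];P=world(z,u,v,z["d"]).reshape(384,512,3)
knobs(im,P);spot(im,P)
z=np.load("top0.npz");im,P=cloud("top",z["im"],z["d"]);knobs(im,P);spot(im,P)
# lid centre
m=(np.abs(P[...,2]-.15)<.006)&(np.hypot(P[...,0]-.595,P[...,1]+.085)<.13)&(im.min(2)>100)
print(cv2.minEnclosingCircle((P[m][:,:2]).astype(np.float32)),m.sum())
E
```

```text
knob px [428. 268.] 770 mean [ 0.524  -0.0724  0.1807] rect 526 -72 48 15 27.2 pca 27.1 dot [ 0.5263 -0.0722  0.1843] 102
knob px [527. 401.] 156 mean [ 0.6343 -0.025   0.1745] rect 636 -24 7 18 100.9 pca 103.4 dot 0 0
knob px [348. 415.] 512 mean [ 0.6161 -0.1491  0.1764] rect 624 -148 47 15 41.0 pca 49.9 dot [ 0.6221 -0.1464  0.1845] 6
knob px [532. 416.] 24 mean [ 0.6408 -0.0247  0.1847] rect 641 -25 4 9 175.2 pca 175.9 dot [ 0.6408 -0.0247  0.1847] 24
spot [0.6028 0.1194 0.1352] 241 normal [-0.362  0.044  0.931] 21.4 mid [0.6028 0.1193 0.1348]
knob px [389. 226.] 62 mean [ 0.6399 -0.0239  0.1801] rect 641 -24 15 47 95.3 pca 97.1 dot [ 0.6411 -0.0231  0.1849] 8
knob px [445. 232.] 65 mean [ 0.6245 -0.1484  0.1799] rect 626 -149 46 15 38.8 pca 40.3 dot [ 0.6262 -0.1479  0.1836] 10
knob px [413. 277.] 58 mean [ 0.5247 -0.0738  0.1814] rect 526 -74 46 14 27.5 pca 27.5 dot [ 0.5273 -0.0725  0.1845] 9
spot [0.604  0.1197 0.1359] 24 normal [-0.586  0.267  0.765] 40.1 mid [0.6039 0.1199 0.1348]
((0.5988346934318542, -0.08272489905357361), 0.0919400155544281) 1352
```

```bash
cat >> h.py <<'E'
def go(x,y,z,yawdeg):
    p,R=tool();d=R.inv().apply(np.array([x,y,z])-p)
    T=Rn.from_euler('xyz',[np.pi,0,np.radians(yawdeg)])
    print("pos",p.round(4),"shift",d.round(4),"dr",np.degrees((R.inv()*T).as_rotvec()).round(2),"q",np.round(r.read_state()["q"],2),"F",np.round(r.read_state()["contact_force"],1),"M",np.round(r.read_state()["wrist_torque"],2),"t",r.read_state()["time"])
E
python3 -m creep '[{"xyz":[0,0,0.012],"dr":[0,0,-6.75]},{"xyz":[0,0,0.012],"dr":[0,0,-6.75]},{"xyz":[0,0,0.012],"dr":[0,0,-6.75]},{"xyz":[0,0,0.012],"dr":[0,0,-6.75]},{"xyz":[0,0,0.012],"dr":[0,0,-6.75]},{"xyz":[0,0,0.012],"dr":[0,0,-6.75]},{"xyz":[0,0,0],"dr":[0,0,0]}]' 0.045
python3 -c "
from h import *
go(.5263,-.0725,.16,207.2)"
```

```text
time: 2.65
position: [0.5298, -0.0892, 0.2428]
tcp_rot: [-3.137, -0.014, -2.626]
contact_force: [-1.0, -0.7, -0.1]
grip_width: 0.0451
pos [ 0.5298 -0.0892  0.2428] shift [-0.0064  0.0166  0.0826] dr [-0.27 -0.82  2.32] q [-0.51  0.1   0.64  1.73 -0.05  1.34  2.22] F [-1.  -0.7 -0.1] M [0.05 0.03 0.01] t 2.65
```

```bash

python3 -m creep '[{"xyz":[-0.003,0.008,0.01],"dr":[-0.3,-0.8,2.3]},{"xyz":[-0.003,0.008,0.02],"dr":[0,0,0]},{"xyz":[0,0,0.015],"dr":[0,0,0]},{"xyz":[0,0,0],"dr":[0,0,0]}]'
python3 -c "
from h import *
go(.5263,-.0725,.16,207.2)"
```

```text
time: 2.98
position: [0.528, -0.0669, 0.1979]
tcp_rot: [3.14, 0.001, -2.678]
contact_force: [-1.0, 0.2, -0.6]
grip_width: 0.0447
pos [ 0.528  -0.0669  0.1979] shift [ 0.0041 -0.0043  0.0379] dr [ 0.08  0.09 -0.64] q [-0.53  0.11  0.62  1.81 -0.07  1.24  2.15] F [-1.   0.2 -0.6] M [ 0.05  0.02 -0.02] t 2.9833
```

```bash

python3 -m creep '[{"xyz":[0.004,-0.004,0],"dr":[0,0,-0.6]},{"xyz":[0,0,0],"dr":[0,0,0]},{"xyz":[0,0,0],"dr":[0,0,0]}]'
python3 -c "
from h import *
go(.5263,-.0725,.16,207.2)"
```

```text
time: 3.23
position: [0.5269, -0.0709, 0.2001]
tcp_rot: [3.14, 0.002, -2.669]
contact_force: [0.6, 0.4, 0.9]
grip_width: 0.0454
pos [ 0.5269 -0.0709  0.2001] shift [ 0.0013 -0.0012  0.0401] dr [ 0.07  0.13 -0.15] q [-0.53  0.11  0.62  1.81 -0.07  1.24  2.16] F [0.6 0.4 0.9] M [0.05 0.05 0.01] t 3.2333
```

```bash

python3 -m creep '[{"xyz":[0.001,-0.001,0.013],"dr":[0,0,0]},{"xyz":[0,0,0.013],"dr":[0,0,0]},{"xyz":[0,0,0.012],"dr":[0,0,0]},{"xyz":[0,0,0],"dr":[0,0,0]},{"xyz":[0,0,0],"dr":[0,0,0]}]'
python3 -c "
from h import *
go(.5263,-.0725,.16,207.2)"
```

```text
time: 3.65
position: [0.5296, -0.0731, 0.1658]
tcp_rot: [-3.14, 0.009, -2.674]
contact_force: [0.3, 0.4, 0.2]
grip_width: 0.0448
pos [ 0.5296 -0.0731  0.1658] shift [0.0027 0.0021 0.0058] dr [-0.09  0.54 -0.4 ] q [-0.51  0.14  0.63  1.85 -0.09  1.17  2.18] F [0.3 0.4 0.2] M [0.05 0.03 0.02] t 3.65
```

Aligned to within 3 mm, so I'll lower a little and close.

```bash

python3 -m creep '[{"xyz":[0.003,0.002,0.005],"dr":[0,0,0]},{"xyz":[0,0,0],"dr":[0,0,0]},{"xyz":[0,0,0],"dr":[0,0,0]},{"xyz":[0,0,0],"dr":[0,0,0]},{"xyz":[0,0,0],"dr":[0,0,0]},{"xyz":[0,0,0],"dr":[0,0,0]}]' 0 40
python3 -c "
from h import *
go(.5263,-.0725,.16,207.2)"
```

```text
time: 4.15
position: [0.5267, -0.0728, 0.1627]
tcp_rot: [-3.139, 0.012, -2.674]
contact_force: [0.2, 0.0, -2.0]
grip_width: 0.0145
pos [ 0.5267 -0.0728  0.1627] shift [0.0003 0.0004 0.0027] dr [-0.14  0.67 -0.43] q [-0.52  0.13  0.63  1.87 -0.09  1.16  2.18] F [ 0.2  0.  -2. ] M [-0.15  0.04  0.15] t 4.15
```

```bash

python3 -m creep '[{"xyz":[0,0,0],"dr":[0,0,5]},{"xyz":[0,0,0],"dr":[0,0,5]},{"xyz":[0,0,0],"dr":[0,0,5]},{"xyz":[0,0,0],"dr":[0,0,5]},{"xyz":[0,0,0],"dr":[0,0,5]},{"xyz":[0,0,0],"dr":[0,0,5]},{"xyz":[0,0,0],"dr":[0,0,5]},{"xyz":[0,0,0],"dr":[0,0,5]}]'
python3 -c "
from h import *
go(.5267,-.0728,.162,207.2)"
```

```text
time: 4.82
position: [0.5268, -0.0733, 0.1627]
tcp_rot: [3.137, 0.011, 2.884]
contact_force: [-0.6, -0.7, -0.9]
grip_width: 0.0146
pos [ 0.5268 -0.0733  0.1627] shift [0.0003 0.0005 0.0007] dr [ -0.     0.68 -41.96] q [-0.57  0.14  0.69  1.87 -0.1   1.16  1.46] F [-0.6 -0.7 -0.9] M [-0.28  0.03  0.15] t 4.8167
```

```bash

for i in 1 2; do :; done
python3 -m creep '[{"xyz":[0,0,0],"dr":[0,0,4]},{"xyz":[0,0,0],"dr":[0,0,4]},{"xyz":[0,0,0],"dr":[0,0,4]}]'
python3 -c "
from h import *
go(.5267,-.0728,.162,207.2)"
python3 -m creep '[{"xyz":[0,0,0],"dr":[0,0,4]},{"xyz":[0,0,0],"dr":[0,0,4]}]'
python3 -c "
from h import *
go(.5267,-.0728,.162,207.2)"
python3 -m creep '[{"xyz":[0,0,0],"dr":[0,0,4]},{"xyz":[0,0,0],"dr":[0,0,4]}]'
python3 -c "
from h import *
go(.5267,-.0728,.162,207.2)"
```

```text
time: 5.07
position: [0.5268, -0.0735, 0.1627]
tcp_rot: [3.136, 0.01, 2.663]
contact_force: [0.5, 0.1, -0.6]
grip_width: 0.0149
pos [ 0.5268 -0.0735  0.1627] shift [0.0004 0.0005 0.0007] dr [ 3.00e-02  6.70e-01 -5.46e+01] q [-0.59  0.14  0.71  1.87 -0.1   1.16  1.25] F [ 0.5  0.1 -0.6] M [-0.26  0.01  0.19] t 5.0667
time: 5.23
position: [0.5267, -0.0736, 0.1627]
tcp_rot: [3.135, 0.009, 2.517]
contact_force: [0.3, -0.2, -0.9]
grip_width: 0.0146
pos [ 0.5267 -0.0736  0.1627] shift [0.0004 0.0006 0.0007] dr [ 3.000e-02  6.600e-01 -6.297e+01] q [-0.6   0.14  0.72  1.87 -0.1   1.16  1.1 ] F [ 0.3 -0.2 -0.9] M [-0.28  0.06  0.11] t 5.2333
time: 5.4
position: [0.5266, -0.0736, 0.1627]
tcp_rot: [3.135, 0.008, 2.371]
contact_force: [1.1, -0.4, -1.1]
grip_width: 0.0148
pos [ 0.5266 -0.0736  0.1627] shift [0.0005 0.0006 0.0007] dr [ 5.000e-02  6.500e-01 -7.134e+01] q [-0.62  0.14  0.74  1.87 -0.1   1.16  0.96] F [ 1.1 -0.4 -1.1] M [-0.32  0.15  0.17] t 5.4
```

```bash

python3 -m creep '[{"xyz":[0,0,0],"dr":[0,0,4]},{"xyz":[0,0,0],"dr":[0,0,0]}]'
python3 -c "
from h import *
go(.5267,-.0728,.162,207.2)"
python3 -m creep '[{"xyz":[0,0,0],"dr":[0,0,4]},{"xyz":[0,0,0],"dr":[0,0,0]}]'
python3 -c "
from h import *
go(.5267,-.0728,.162,207.2)"
```

```text
time: 5.57
position: [0.5266, -0.0736, 0.1627]
tcp_rot: [3.135, 0.008, 2.296]
contact_force: [0.1, -0.1, -1.6]
grip_width: 0.0144
pos [ 0.5266 -0.0736  0.1627] shift [0.0006 0.0006 0.0007] dr [ 3.000e-02  6.400e-01 -7.566e+01] q [-0.62  0.14  0.75  1.87 -0.1   1.16  0.88] F [ 0.1 -0.1 -1.6] M [-0.31  0.08  0.49] t 5.5667
time: 5.73
position: [0.5267, -0.0738, 0.1628]
tcp_rot: [3.135, 0.009, 2.23]
contact_force: [-0.2, -1.9, -2.0]
grip_width: 0.0152
pos [ 0.5267 -0.0738  0.1628] shift [0.0008 0.0006 0.0008] dr [-3.000e-02  6.700e-01 -7.941e+01] q [-0.63  0.14  0.75  1.87 -0.1   1.16  0.82] F [-0.2 -1.9 -2. ] M [-0.51 -0.1   0.98] t 5.7333
```

The moment jumps from 0.15 to about 1 N m at roughly 75 degrees of turn, so knob a is at its stop. Releasing it and going on to knob b.

```bash

python3 -m creep '[{"xyz":[0,0,0],"dr":[0,0,0]},{"xyz":[0,0,0],"dr":[0,0,0]},{"xyz":[0,0,-0.02],"dr":[0,0,0]},{"xyz":[0,0,-0.02],"dr":[0,0,5]},{"xyz":[0,0,0],"dr":[0,0,5]},{"xyz":[0,0,0],"dr":[0,0,5]},{"xyz":[0,0,0],"dr":[0,0,5]},{"xyz":[0,0,0],"dr":[0,0,5]},{"xyz":[0,0,0],"dr":[0,0,5]},{"xyz":[0,0,0],"dr":[0,0,0]}]' 0.045
python3 -c "
from h import *
go(.641,-.024,.205,96.5)"
```

```text
time: 6.57
position: [0.5266, -0.0734, 0.2059]
tcp_rot: [3.129, 0.001, 1.704]
contact_force: [-0.5, 0.3, -0.2]
grip_width: 0.0448
pos [ 0.5266 -0.0734  0.2059] shift [0.0338 0.1199 0.0023] dr [0.69 0.02 1.11] q [-0.68  0.1   0.8   1.82 -0.08  1.24  0.27] F [-0.5  0.3 -0.2] M [-0.06  0.04  0.03] t 6.5667
```

```bash

python3 -m creep '[{"xyz":[0.008,0.028,0],"dr":[0.6,0,1]},{"xyz":[0.008,0.028,0],"dr":[0,0,0]},{"xyz":[0.008,0.028,0],"dr":[0,0,0]},{"xyz":[0.008,0.028,0],"dr":[0,0,0]},{"xyz":[0,0,0],"dr":[0,0,0]},{"xyz":[0,0,0],"dr":[0,0,0]}]'
python3 - <<'E'
from h import *
go(.641,-.024,.205,96.5)
im,P=cloud("top");knobs(im,P)
p=r.camera_params("wrist");im,d=r.get_image("wrist");
cv2.imwrite("pics/w2.png",cv2.resize(im[:,:,::-1],(800,600),interpolation=cv2.INTER_CUBIC))
im,P=cloud("wrist",im,d);knobs(im,P);spot(im,P)
E
```

```text
time: 7.07
position: [0.6377, -0.0254, 0.2059]
tcp_rot: [3.139, -0.005, 1.711]
contact_force: [0.1, -0.9, -0.0]
grip_width: 0.0447
pos [ 0.6377 -0.0254  0.2059] shift [0.001  0.0034 0.001 ] dr [ 0.12 -0.29  1.55] q [-0.6   0.38  0.76  1.55 -0.28  1.32  0.33] F [ 0.1 -0.9 -0. ] M [-0.16  0.11  0.01] t 7.0667
knob px [445. 231.] 65 mean [ 0.6265 -0.1475  0.1795] rect 627 -148 50 16 43.0 pca 40.5 dot 0 0
knob px [412. 276.] 65 mean [ 0.5263 -0.0733  0.1807] rect 526 -73 14 49 133.8 pca 132.4 dot [ 0.5278 -0.0727  0.1823] 11
knob px [399. 346.] 1467 mean [ 0.6398 -0.019   0.1806] rect 640 -23 15 48 99.6 pca 99.5 dot [ 0.644  -0.023   0.1852] 21
knob px [400. 361.] 45 mean [ 0.6411 -0.0233  0.1851] rect 641 -23 2 9 98.6 pca 99.5 dot [ 0.6411 -0.0233  0.1851] 45
knob px [109. 382.] 523 mean [ 0.5162 -0.0554  0.1762] rect 516 -57 19 13 15.0 pca 2.1 dot 0 0
spot [0.6028 0.1142 0.136 ] 235 normal [-0.373  0.103  0.922] 22.8 mid [0.6025 0.1138 0.1349]
```

View pics/w2.png

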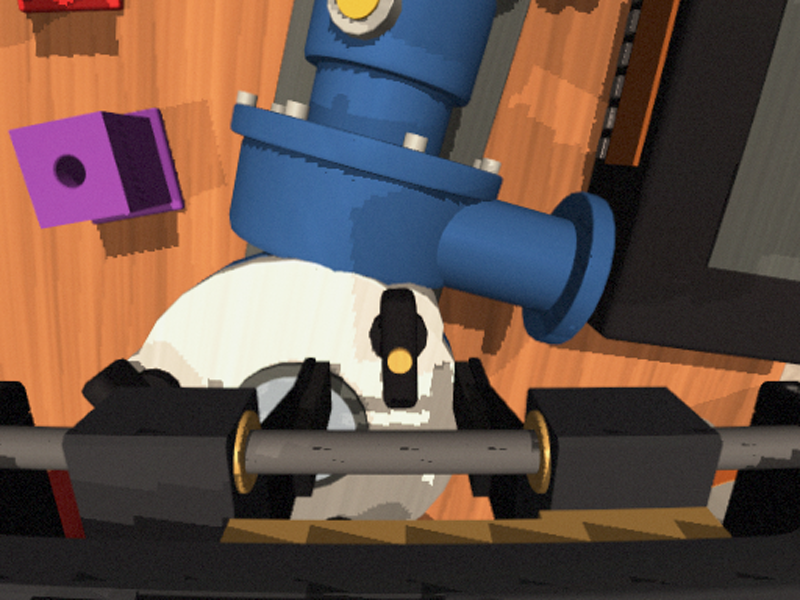

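Knob a's bar now reads 132 degrees, about 75 degrees clockwise of where it started, which fits being home. Knob b's bar is at (400,345), between the fingers. Descending on it.

```bash

python3 -m creep '[{"xyz":[0.001,0.002,0.014],"dr":[0,0,-0.5]},{"xyz":[0,0,0.014],"dr":[0,0,0]},{"xyz":[0,0,0.012],"dr":[0,0,0]},{"xyz":[0,0,0],"dr":[0,0,0]},{"xyz":[0,0,0],"dr":[0,0,0]}]'
python3 -c "
from h import *
go(.6405,-.0235,.162,98.8)"
```

```text
time: 7.58
position: [0.6362, -0.0257, 0.1644]
tcp_rot: [3.137, -0.008, 1.722]
contact_force: [-0.1, 0.1, 0.2]
grip_width: 0.0453
pos [ 0.6362 -0.0257  0.1644] shift [0.0016 0.0045 0.0024] dr [ 0.24 -0.49 -0.15] q [-0.59  0.41  0.74  1.61 -0.3   1.24  0.36] F [-0.1  0.1  0.2] M [-0.12  0.05 -0.01] t 7.5833
```

```bash

python3 -m creep '[{"xyz":[0.002,0.005,0.001],"dr":[0,0,0]},{"xyz":[0,0,0],"dr":[0,0,0]},{"xyz":[0,0,0],"dr":[0,0,0]},{"xyz":[0,0,0],"dr":[0,0,0]},{"xyz":[0,0,0],"dr":[0,0,0]},{"xyz":[0,0,0],"dr":[0,0,0]}]' 0 40
python3 -m creep '[{"xyz":[0,0,0],"dr":[0,0,5]},{"xyz":[0,0,0],"dr":[0,0,5]},{"xyz":[0,0,0],"dr":[0,0,5]},{"xyz":[0,0,0],"dr":[0,0,5]},{"xyz":[0,0,0],"dr":[0,0,5]},{"xyz":[0,0,0],"dr":[0,0,5]},{"xyz":[0,0,0],"dr":[0,0,5]},{"xyz":[0,0,0],"dr":[0,0,5]}]'
python3 -c "
from h import *
go(.6405,-.0235,.162,98.8)"
```

```text
time: 8.08
position: [0.6407, -0.0232, 0.1653]
tcp_rot: [3.137, -0.009, 1.722]
contact_force: [0.1, 0.8, -1.5]
grip_width: 0.0151
time: 8.75
position: [0.6414, -0.0234, 0.1654]
tcp_rot: [-3.141, -0.011, 0.997]
contact_force: [0.9, -0.8, -2.6]
grip_width: 0.0144
pos [ 0.6414 -0.0234  0.1654] shift [-0.0006 -0.0007  0.0034] dr [  0.19  -0.59 -41.65] q [-0.69  0.46  0.89  1.6  -0.38  1.26 -0.3 ] F [ 0.9 -0.8 -2.6] M [-0.26 -0.15  0.17] t 8.75
```

```bash

python3 -m creep '[{"xyz":[0,0,0],"dr":[0,0,4]},{"xyz":[0,0,0],"dr":[0,0,4]}]'
python3 -c "
from h import *
go(.6405,-.0235,.162,98.8)"
python3 -m creep '[{"xyz":[0,0,0],"dr":[0,0,4]},{"xyz":[0,0,0],"dr":[0,0,4]}]'
python3 -c "
from h import *
go(.6405,-.0235,.162,98.8)"
```

```text
time: 8.92
position: [0.6415, -0.0235, 0.1654]
tcp_rot: [-3.14, -0.01, 0.85]
contact_force: [-0.1, -0.5, -2.3]
grip_width: 0.0144
pos [ 0.6415 -0.0235  0.1654] shift [-0.0007 -0.0008  0.0034] dr [  0.18  -0.58 -50.1 ] q [-0.71  0.47  0.92  1.6  -0.4   1.26 -0.44] F [-0.1 -0.5 -2.3] M [-0.32 -0.12  0.13] t 8.9167
time: 9.08
position: [0.6416, -0.0236, 0.1654]
tcp_rot: [-3.139, -0.01, 0.704]
contact_force: [0.6, -0.1, -1.7]
grip_width: 0.0146
pos [ 0.6416 -0.0236  0.1654] shift [-0.0008 -0.0008  0.0034] dr [  0.17  -0.57 -58.48] q [-0.73  0.49  0.96  1.6  -0.42  1.27 -0.57] F [ 0.6 -0.1 -1.7] M [-0.35 -0.04  0.13] t 9.0833
```

```bash

python3 -m creep '[{"xyz":[0,0,0],"dr":[0,0,4]},{"xyz":[0,0,0],"dr":[0,0,0]}]'
python3 -c "
from h import *
go(.6405,-.0235,.162,98.8)"
python3 -m creep '[{"xyz":[0,0,0],"dr":[0,0,4]},{"xyz":[0,0,0],"dr":[0,0,0]}]'
python3 -c "
from h import *
go(.6405,-.0235,.162,98.8)"
python3 -m creep '[{"xyz":[0,0,0],"dr":[0,0,4]},{"xyz":[0,0,0],"dr":[0,0,0]}]'
python3 -c "
from h import *
go(.6405,-.0235,.162,98.8)"
```

```text
time: 9.25
position: [0.6417, -0.0237, 0.1654]
tcp_rot: [-3.139, -0.009, 0.628]
contact_force: [-0.2, -0.7, -1.4]
grip_width: 0.0149
pos [ 0.6417 -0.0237  0.1654] shift [-0.0009 -0.0008  0.0034] dr [  0.16  -0.52 -62.79] q [-0.74  0.5   0.97  1.6  -0.43  1.27 -0.64] F [-0.2 -0.7 -1.4] M [-0.37  0.1   0.67] t 9.25
time: 9.42
position: [0.6418, -0.0235, 0.1654]
tcp_rot: [-3.14, -0.008, 0.563]
contact_force: [1.7, -0.6, -1.6]
grip_width: 0.0153
pos [ 0.6418 -0.0235  0.1654] shift [-0.0012 -0.0007  0.0034] dr [  0.18  -0.48 -66.53] q [-0.75  0.5   0.99  1.6  -0.44  1.27 -0.69] F [ 1.7 -0.6 -1.6] M [-0.33 -0.08  0.93] t 9.4167
time: 9.58
position: [0.6421, -0.0233, 0.1655]
tcp_rot: [-3.14, -0.008, 0.501]
contact_force: [0.7, -1.5, -2.7]
grip_width: 0.0161
pos [ 0.6421 -0.0233  0.1655] shift [-0.0015 -0.0006  0.0035] dr [  0.21  -0.45 -70.08] q [-0.76  0.51  1.    1.6  -0.45  1.27 -0.75] F [ 0.7 -1.5 -2.7] M [-0.47  0.16  1.16] t 9.5833
```

Knob b's moment rose to over 1 N m at about 62 degrees of turn, so it is at its stop. Releasing it and going on to c.

```bash

python3 -m creep '[{"xyz":[0,0,0],"dr":[0,0,0]},{"xyz":[0,0,0],"dr":[0,0,0]},{"xyz":[0,0,-0.02],"dr":[0,0,0]},{"xyz":[0,0,-0.02],"dr":[0,0,-4]},{"xyz":[0,0,0],"dr":[0,0,-4]},{"xyz":[0,0,0],"dr":[0,0,-4]},{"xyz":[0,0,0],"dr":[0,0,0]}]' 0.045
python3 -c "
from h import *
go(.6255,-.148,.205,40.5)"
```

```text
time: 10.17
position: [0.6414, -0.0236, 0.2078]
tcp_rot: [-3.14, -0.009, 0.737]
contact_force: [-0.1, -0.1, -0.2]
grip_width: 0.0441
pos [ 0.6414 -0.0236  0.2078] shift [-0.0953  0.0815  0.0018] dr [-0.08 -0.54  1.7 ] q [-0.74  0.45  0.97  1.55 -0.39  1.34 -0.56] F [-0.1 -0.1 -0.2] M [-0.13  0.09  0.  ] t 10.1667
```

```bash

python3 -m creep '[{"xyz":[-0.022,0.019,0],"dr":[0,0,0.5]},{"xyz":[-0.022,0.019,0],"dr":[0,0,0]},{"xyz":[-0.022,0.019,0],"dr":[0,0,0]},{"xyz":[-0.022,0.019,0],"dr":[0,0,0]},{"xyz":[0,0,0],"dr":[0,0,0]},{"xyz":[0,0,0],"dr":[0,0,0]}]'
python3 - <<'E'
from h import *
go(.6255,-.148,.205,40.5)
im,P=cloud("top");knobs(im,P);spot(im,P)
im,P=cloud("wrist");
cv2.imwrite("pics/w3.png",cv2.resize(im[:,:,::-1],(800,600),interpolation=cv2.INTER_CUBIC))
knobs(im,P);spot(im,P)
E
```

```text
time: 10.67
position: [0.626, -0.1411, 0.2063]
tcp_rot: [-3.138, -0.012, 0.726]
contact_force: [0.3, 1.8, 0.4]
grip_width: 0.0448
pos [ 0.626  -0.1411  0.2063] shift [-0.005   0.0049  0.0012] dr [-0.22 -0.68  1.11] q [-0.56  0.46  0.98  1.55 -0.4   1.34 -0.38] F [0.3 1.8 0.4] M [ 0.01  0.13 -0.01] t 10.6667
knob px [390. 225.] 68 mean [ 0.6414 -0.0246  0.1802] rect 642 -24 49 16 38.0 pca 38.9 dot [ 0.642  -0.0231  0.1839] 10
spot [0.604  0.1196 0.1356] 27 normal [-0.451  0.148  0.88 ] 28.3 mid [0.6041 0.1194 0.1362]
knob px [189. 130.] 2755 mean [ 0.6435 -0.0247  0.1792] rect 642 -24 50 15 39.5 pca 39.1 dot [ 0.6412 -0.023   0.1843] 273
knob px [403. 355.] 1445 mean [ 0.6296 -0.1438  0.1802] rect 627 -146 49 15 40.6 pca 41.1 dot 0 0
knob px [ 91. 400.] 268 mean [ 0.5192 -0.0553  0.1767] rect 518 -55 7 17 169.3 pca 157.9 dot 0 0
knob px [168. 386.] 31 mean [ 0.5415 -0.0771  0.166 ] rect 541 -77 1 17 133.5 pca 133.4 dot 0 0
no spot
```

View pics/w3.png

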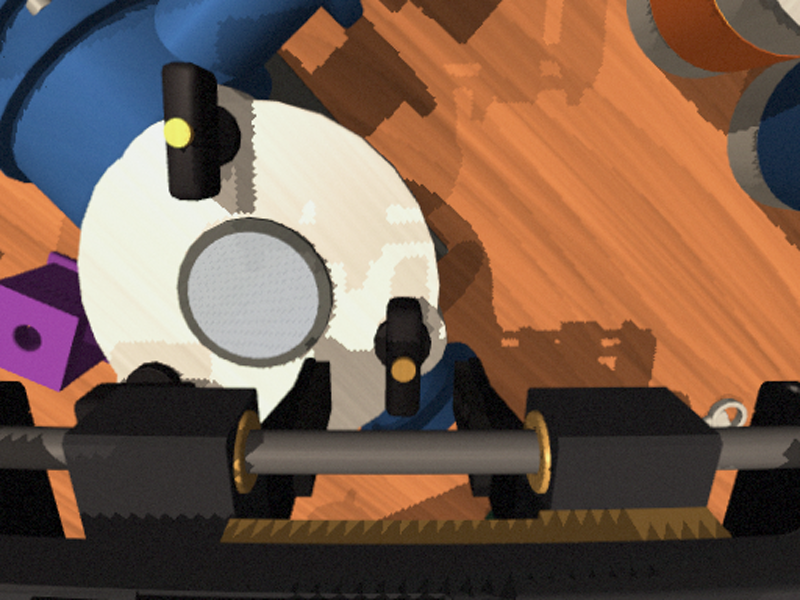

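Knob b now reads 39 degrees, which matches where its stop was felt. Knob c's bar is at (403,355), at 41 degrees, between the fingers. Descending on it.

```bash

python3 -m creep '[{"xyz":[-0.004,0.004,0.014],"dr":[0,-0.5,0.5]},{"xyz":[0,0,0.014],"dr":[0,0,0]},{"xyz":[0,0,0.012],"dr":[0,0,0]},{"xyz":[0,0,0],"dr":[0,0,0]},{"xyz":[0,0,0],"dr":[0,0,0]}]'
python3 -c "
from h import *
go(.626,-.1475,.162,41)"
```

```text
time: 11.18
position: [0.6265, -0.141, 0.1609]
tcp_rot: [-3.136, -0.002, 0.723]
contact_force: [0.3, -0.9, 1.0]
grip_width: 0.0455
pos [ 0.6265 -0.141   0.1609] shift [-0.0047  0.0045 -0.0012] dr [-0.34 -0.12  0.45] q [-0.54  0.5   0.96  1.6  -0.43  1.27 -0.36] F [ 0.3 -0.9  1. ] M [-0.1   0.13 -0.05] t 11.1833
```

```bash

python3 -m creep '[{"xyz":[-0.005,0.0045,-0.001],"dr":[0,0,0.4]},{"xyz":[0,0,0],"dr":[0,0,0]}]'
python3 -c "
from h import *
go(.626,-.1475,.162,41)"
python3 -m creep '[{"xyz":[0,0,0],"dr":[0,0,0]},{"xyz":[0,0,0],"dr":[0,0,0]},{"xyz":[0,0,0],"dr":[0,0,0]},{"xyz":[0,0,0],"dr":[0,0,0]},{"xyz":[0,0,0],"dr":[0,0,0]}]' 0 40
python3 -c "
from h import *
go(.626,-.1475,.162,41)"
```

```text
time: 11.35
position: [0.6255, -0.147, 0.1612]
tcp_rot: [-3.135, -0.001, 0.718]
contact_force: [-0.1, -0.5, 1.7]
grip_width: 0.0453
pos [ 0.6255 -0.147   0.1612] shift [ 0.      0.0007 -0.0008] dr [-0.4  -0.05  0.11] q [-0.53  0.51  0.96  1.59 -0.43  1.28 -0.35] F [-0.1 -0.5  1.7] M [-0.14  0.11  0.05] t 11.35
time: 11.77
position: [0.6264, -0.1477, 0.163]
tcp_rot: [-3.137, -0.003, 0.717]
contact_force: [1.3, 0.5, -0.1]
grip_width: 0.0196
pos [ 0.6264 -0.1477  0.163 ] shift [-0.0002 -0.0004  0.001 ] dr [-0.29 -0.17  0.08] q [-0.53  0.5   0.96  1.59 -0.43  1.28 -0.35] F [ 1.3  0.5 -0.1] M [-0.09  0.08 -0.01] t 11.7667
```

```bash

python3 -m creep '[{"xyz":[0,0,0],"dr":[0,0,0]},{"xyz":[0,0,0],"dr":[0,0,0]}]'
python3 -m creep '[{"xyz":[0,0,0],"dr":[0,0,5]},{"xyz":[0,0,0],"dr":[0,0,5]},{"xyz":[0,0,0],"dr":[0,0,5]},{"xyz":[0,0,0],"dr":[0,0,5]},{"xyz":[0,0,0],"dr":[0,0,5]},{"xyz":[0,0,0],"dr":[0,0,5]},{"xyz":[0,0,0],"dr":[0,0,5]},{"xyz":[0,0,0],"dr":[0,0,5]}]'
python3 -c "
from h import *
go(.626,-.1475,.162,41)"
python3 -m creep '[{"xyz":[0,0,0],"dr":[0,0,4]},{"xyz":[0,0,0],"dr":[0,0,0]}]'
python3 -c "
from h import *
go(.626,-.1475,.162,41)"
```

```text
time: 11.93
position: [0.6264, -0.1475, 0.1631]
tcp_rot: [-3.136, -0.003, 0.717]
contact_force: [-0.1, -0.7, -1.1]
grip_width: 0.0147
time: 12.6
position: [0.6265, -0.1481, 0.1631]
tcp_rot: [-3.137, 0.0, -0.008]
contact_force: [0.1, -1.5, -1.0]
grip_width: 0.0145
pos [ 0.6265 -0.1481  0.1631] shift [-0.0005 -0.0005  0.0011] dr [ -0.26  -0.09 -41.45] q [-0.62  0.58  1.12  1.6  -0.55  1.31 -0.99] F [ 0.1 -1.5 -1. ] M [-0.29  0.17  0.12] t 12.6
time: 12.77
position: [0.6265, -0.1481, 0.1631]
tcp_rot: [-3.138, 0.001, -0.085]
contact_force: [-0.7, 0.4, 0.8]
grip_width: 0.0147
pos [ 0.6265 -0.1481  0.1631] shift [-0.0006 -0.0006  0.0011] dr [ -0.22  -0.05 -45.89] q [-0.63  0.6   1.14  1.6  -0.56  1.32 -1.06] F [-0.7  0.4  0.8] M [-0.06  0.22 -0.07] t 12.7667
```

```bash

python3 -m creep '[{"xyz":[0,0,0],"dr":[0,0,4]},{"xyz":[0,0,0],"dr":[0,0,0]}]'
python3 -c "
from h import *
go(.626,-.1475,.162,41)"
python3 -m creep '[{"xyz":[0,0,0],"dr":[0,0,4]},{"xyz":[0,0,0],"dr":[0,0,0]}]'
python3 -c "
from h import *
go(.626,-.1475,.162,41)"
python3 -m creep '[{"xyz":[0,0,0],"dr":[0,0,4]},{"xyz":[0,0,0],"dr":[0,0,0]}]'
python3 -c "
from h import *
go(.626,-.1475,.162,41)"
```

```text
time: 12.93
position: [0.6265, -0.1482, 0.1631]
tcp_rot: [-3.139, 0.001, -0.152]
contact_force: [-0.9, 0.1, -0.1]
grip_width: 0.015
pos [ 0.6265 -0.1482  0.1631] shift [-0.0006 -0.0006  0.0011] dr [-1.900e-01 -1.000e-02 -4.971e+01] q [-0.63  0.6   1.16  1.6  -0.57  1.32 -1.12] F [-0.9  0.1 -0.1] M [-0.16  0.3   0.63] t 12.9333
time: 13.1
position: [0.6269, -0.1482, 0.1631]
tcp_rot: [-3.14, 0.001, -0.214]
contact_force: [0.8, -0.1, -0.9]
grip_width: 0.0154
pos [ 0.6269 -0.1482  0.1631] shift [-0.001  -0.0005  0.0011] dr [-1.300e-01 -1.000e-02 -5.327e+01] q [-0.64  0.61  1.17  1.6  -0.58  1.33 -1.17] F [ 0.8 -0.1 -0.9] M [-0.34  0.02  0.85] t 13.1
time: 13.27
position: [0.6272, -0.1482, 0.1631]
tcp_rot: [-3.14, 0.0, -0.274]
contact_force: [0.0, -0.9, -1.0]
grip_width: 0.016
pos [ 0.6272 -0.1482  0.1631] shift [-0.0013 -0.0004  0.0011] dr [-8.000e-02 -1.000e-02 -5.671e+01] q [-0.65  0.62  1.18  1.6  -0.59  1.33 -1.22] F [ 0.  -0.9 -1. ] M [-0.28 -0.    1.05] t 13.2667
```

Knob c is at its stop too, at 1.05 N m. Releasing it, rising and verifying all three.

```bash

python3 -m creep '[{"xyz":[0,0,0],"dr":[0,0,0]},{"xyz":[0,0,0],"dr":[0,0,0]},{"xyz":[0,0,-0.03],"dr":[0,0,0]},{"xyz":[0,0,-0.03],"dr":[0,0,-7]},{"xyz":[0,0,-0.03],"dr":[0,0,-7]},{"xyz":[-0.02,0,-0.03],"dr":[0,0,-7]},{"xyz":[-0.04,0,-0.01],"dr":[0,0,-7]},{"xyz":[-0.04,0,0],"dr":[0,0,-7]},{"xyz":[-0.03,0,0],"dr":[0,0,-7]},{"xyz":[0,0,0],"dr":[0,0,0]}]' 0.06
python3 - <<'E'
from h import *
go(.38,.275,.25,90)
im,P=cloud("top");knobs(im,P);spot(im,P)
im,P=cloud("wrist");
cv2.imwrite("pics/w4.png",cv2.resize(im[:,:,::-1],(800,600),interpolation=cv2.INTER_CUBIC))
knobs(im,P);spot(im,P)
E
```

```text
time: 14.1
position: [0.4971, -0.1753, 0.2962]
tcp_rot: [-3.134, -0.0, 0.493]
contact_force: [-0.2, -1.1, 0.5]
grip_width: 0.0594
pos [ 0.4971 -0.1753  0.2962] shift [ 0.1099 -0.4517  0.0494] dr [ -0.36  -0.24 -61.75] q [-0.96  0.07  1.3   1.68 -0.07  1.44 -0.73] F [-0.2 -1.1  0.5] M [-0.15  0.15 -0.  ] t 14.1
knob px [390. 225.] 67 mean [ 0.6412 -0.0246  0.1806] rect 642 -25 48 16 39.1 pca 39.1 dot [ 0.6412 -0.0241  0.1846] 7
knob px [445. 232.] 58 mean [ 0.6239 -0.1479  0.1811] rect 625 -148 14 45 176.8 pca 174.3 dot [ 0.6267 -0.1481  0.1817] 10
knob px [412. 277.] 62 mean [ 0.5252 -0.0726  0.1805] rect 526 -73 14 48 133.2 pca 131.0 dot [ 0.5283 -0.0727  0.183 ] 10
spot [0.6039 0.12   0.135 ] 25 normal [-0.229  0.249  0.941] 19.8 mid [0.6039 0.1196 0.1354]
knob px [464.  69.] 1157 mean [ 0.6253 -0.1466  0.1813] rect 626 -147 15 50 173.7 pca 173.5 dot [ 0.6262 -0.1464  0.1844] 149
knob px [260. 171.] 995 mean [ 0.5279 -0.0735  0.1809] rect 526 -72 15 50 133.1 pca 133.2 dot [ 0.5266 -0.0717  0.1841] 133
no spot
```

View pics/w4.png

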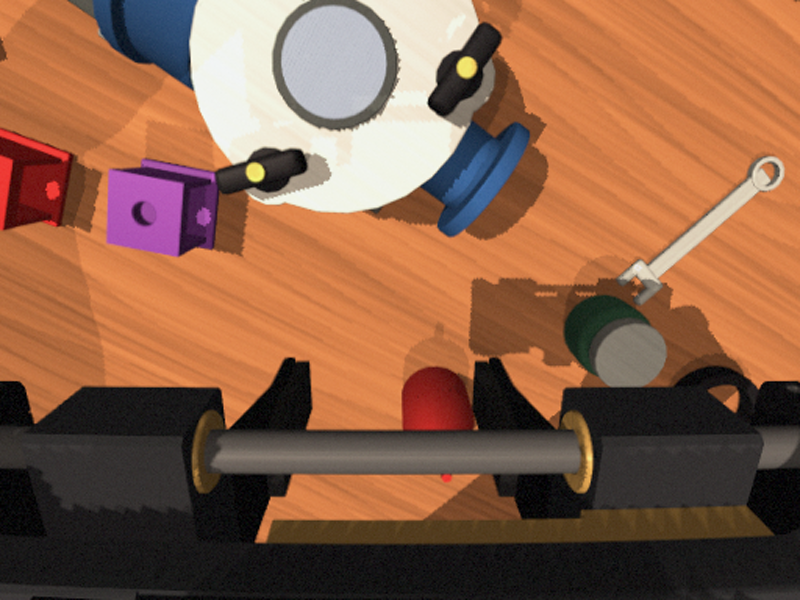

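All three knobs are on their stop angles: a at (260,171) reads 133 degrees, c at (464,69) 173.6, and b 39.1. Joint 3 is close to its limit, so I'll move towards the holder in checked batches.

```bash

python3 -m creep '[{"xyz":[0.011,-0.02,0],"dr":[0,0,-7]},{"xyz":[0.013,-0.018,0],"dr":[0,0,-7]},{"xyz":[0.015,-0.017,0],"dr":[0,0,-7]},{"xyz":[0.017,-0.015,0],"dr":[0,0,-7]}]' 0.06
python3 -c "
from h import *
go(.46,.23,.3,150)"
python3 -m creep '[{"xyz":[0.019,-0.013,0],"dr":[0,0,-7]},{"xyz":[0.02,-0.01,0],"dr":[0,0,-7]},{"xyz":[0.021,-0.008,0],"dr":[0,0,-7]},{"xyz":[0.022,-0.005,0],"dr":[0,0,-7]},{"xyz":[0.022,-0.002,0],"dr":[0,0,-7]},{"xyz":[0.022,0,0],"dr":[0,0,-7]}]' 0.06
python3 -c "
from h import *
go(.46,.23,.3,150)"
```

```text
time: 14.53
position: [0.5019, -0.0804, 0.2967]
tcp_rot: [-3.14, 0.002, 0.986]
contact_force: [0.2, -0.1, 0.0]
grip_width: 0.0597
pos [ 0.5019 -0.0804  0.2967] shift [ 0.2356 -0.2064 -0.0033] dr [-1.600e-01 -2.000e-02 -9.353e+01] q [-1.12 -0.07  1.16  1.72  0.06  1.45 -0.55] F [ 0.2 -0.1  0. ] M [-0.15  0.   -0.02] t 14.5333
time: 15.03
position: [0.5008, 0.066, 0.2957]
tcp_rot: [-3.136, 0.008, 1.737]
contact_force: [0.2, 0.1, 0.9]
grip_width: 0.0598
pos [0.5008 0.066  0.2957] shift [ 0.1685 -0.0132 -0.0056] dr [ -0.5    0.31 -50.5 ] q [-1.3  -0.06  1.05  1.73  0.06  1.45 -0.09] F [0.2 0.1 0.9] M [-0.12  0.01 -0.03] t 15.0333
```

```bash

python3 -m creep '[{"xyz":[0.024,-0.002,0],"dr":[0,0,-7]},{"xyz":[0.024,0.001,0],"dr":[0,0,-7]},{"xyz":[0.024,0.004,0],"dr":[0,0,-7]},{"xyz":[0.023,0.007,0],"dr":[0,0,-7]},{"xyz":[0.022,0.009,0],"dr":[0,0,-7]},{"xyz":[0.02,0.01,0],"dr":[0,0,-7]},{"xyz":[0.01,0.006,0],"dr":[0,0,-5]},{"xyz":[0,0,0],"dr":[0,0,0]}]' 0.06
python3 - <<'E'
from h import *
go(.38,.275,.25,180)
im,P=cloud("wrist");np.savez("w5.npz",im=im,P=P)
cv2.imwrite("pics/w5.png",cv2.resize(im[:,:,::-1],(800,600),interpolation=cv2.INTER_CUBIC))
E
```

```text
time: 15.7
position: [0.4558, 0.2349, 0.2887]
tcp_rot: [-3.114, 0.009, 2.594]
contact_force: [0.2, 0.7, 0.1]
grip_width: 0.0597
pos [0.4558 0.2349 0.2887] shift [ 0.0859 -0.0042  0.038 ] dr [ -1.65   0.06 -31.38] q [-1.48  0.01  0.92  1.71  0.01  1.44  0.47] F [0.2 0.7 0.1] M [0.   0.01 0.03] t 15.7
```

View pics/w5.png

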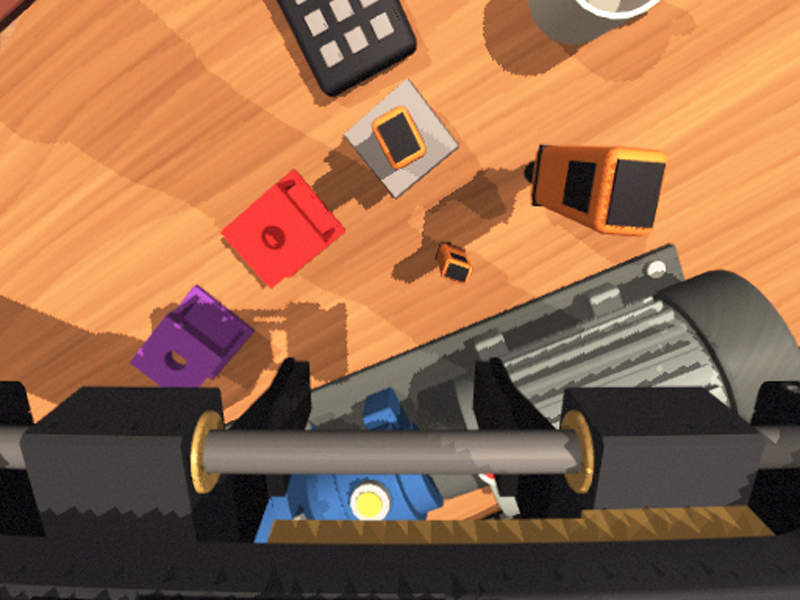

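The wrist view shows the middle probe in the grey holder at (400,137), the small one at (456,262) and the large one at (635,188). I'll confirm it in a crop and measure its top rectangle and the holder plate.

```bash

python3 - <<'E'
from h import *
z=np.load("w5.npz");im=z["im"];P=z["P"]
cv2.imwrite("pics/c5.png",cv2.resize(im[40:135,205:310][:,:,::-1],(663,600),interpolation=cv2.INTER_CUBIC))
near=np.hypot(P[...,0]-.38,P[...,1]-.275)<.08
for lo,hi,n in((.16,.185,"top"),(.06,.08,"plate"),(.09,.16,'side')):
    m=near&(P[...,2]>lo)&(P[...,2]<hi)
    q=P[m];print(n,m.sum(),q.mean(0).round(4),cv2.minAreaRect((q[:,:2]*1e3).astype(np.float32)))
E
```

```text
top 892 [0.3816 0.2822 0.1699] ((381.7244567871094, 282.0210876464844), (22.26923942565918, 29.633432388305664), 87.13008117675781)
plate 1920 [0.3816 0.2828 0.0697] ((381.3241271972656, 282.1105651855469), (60.686954498291016, 60.48119354248047), 8.239139556884766)
side 0 [nan nan nan] ((0.0, 0.0), (0.0, 0.0), 0.0)<stdin>:7: RuntimeWarning: Mean of empty slice.
  ret = um.true_divide(
```

View pics/c5.png

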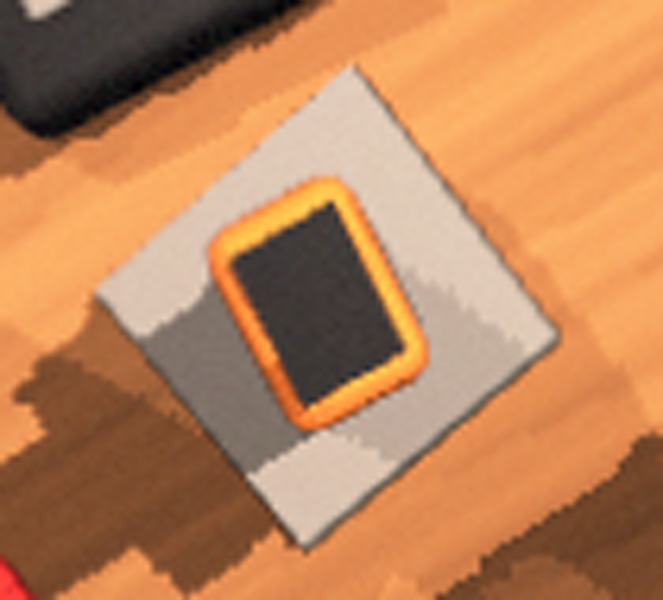

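The rectangle is 22 x 30 mm with its top at 0.170 m over a plate at 0.070 m, so this is the middle-sized probe. Moving over it.

```bash

python3 -m creep '[{"xyz":[0.012,0,0],"dr":[0.5,0,-7]},{"xyz":[0.022,0,0],"dr":[0.5,0,-7]},{"xyz":[0.022,0.005,0],"dr":[0.5,0,-7]},{"xyz":[0.018,0.008,0.005],"dr":[0,0,-6.5]},{"xyz":[0,0,0],"dr":[0,0,0]},{"xyz":[0,0,0],"dr":[0,0,0]}]' 0.06
python3 -c "
from h import *
go(.3817,.282,.2,177.1)"
```

```text
time: 16.25
position: [0.3927, 0.2682, 0.2806]
tcp_rot: [-3.078, -0.011, 3.056]
contact_force: [0.4, -0.6, 1.6]
grip_width: 0.0598
pos [0.3927 0.2682 0.2806] shift [0.0113 0.0179 0.0797] dr [-3.63 -0.68 -2.01] q [-1.57 -0.07  0.82  1.78  0.09  1.47  0.72] F [ 0.4 -0.6  1.6] M [ 0.05 -0.07  0.01] t 16.25
```

```bash

python3 -m creep '[{"xyz":[0.006,0.008,0.02],"dr":[-1.8,-0.3,-1]},{"xyz":[0.005,0.008,0.02],"dr":[-1.8,-0.3,-1]},{"xyz":[0,0,0.02],"dr":[0,0,0]},{"xyz":[0,0,0],"dr":[0,0,0]},{"xyz":[0,0,0],"dr":[0,0,0]}]'
python3 -c "
from h import *
go(.3817,.282,.2,177.1)"
```

```text
time: 16.67
position: [0.3884, 0.279, 0.219]
tcp_rot: [3.14, 0.002, 3.062]
contact_force: [-0.9, 0.5, -0.2]
grip_width: 0.0601
pos [0.3884 0.279  0.219 ] shift [0.0069 0.0024 0.0189] dr [ 0.07  0.1  -1.63] q [-1.57 -0.08  0.83  1.91  0.06  1.29  0.73] F [-0.9  0.5 -0.2] M [-0.   -0.05  0.01] t 16.6667
```

```bash

python3 -m creep '[{"xyz":[0.005,0.002,0.01],"dr":[0,0,-1.5]},{"xyz":[0.002,0.001,0.01],"dr":[0,0,0]},{"xyz":[0,0,0],"dr":[0,0,0]},{"xyz":[0,0,0],"dr":[0,0,0]}]'
python3 - <<'E'
from h import *
go(.3817,.282,.111,177.1)
im,P=cloud("wrist");np.savez("w6.npz",im=im,P=P)
cv2.imwrite("pics/w6.png",cv2.resize(im[:,:,::-1],(800,600),interpolation=cv2.INTER_CUBIC))
near=np.hypot(P[...,0]-.38,P[...,1]-.282)<.05
m=near&(P[...,2]>.155)&(P[...,2]<.185)
q=P[m];print(m.sum(),q.mean(0).round(4),cv2.minAreaRect((q[:,:2]*1e3).astype(np.float32)))
E
```

```text
time: 17.0
position: [0.3839, 0.282, 0.1996]
tcp_rot: [3.14, 0.004, 3.083]
contact_force: [-0.4, -0.5, 0.2]
grip_width: 0.0598
pos [0.3839 0.282  0.1996] shift [ 0.0025 -0.0003  0.0886] dr [ 0.1   0.22 -0.45] q [-1.58 -0.06  0.83  1.94  0.05  1.24  0.75] F [-0.4 -0.5  0.2] M [ 0.03 -0.    0.04] t 17.0
1473 [0.3785 0.2824 0.1691] ((381.2633972167969, 282.0107727050781), (22.021862030029297, 29.85150718688965), 85.37354278564453)
```

View pics/w6.png

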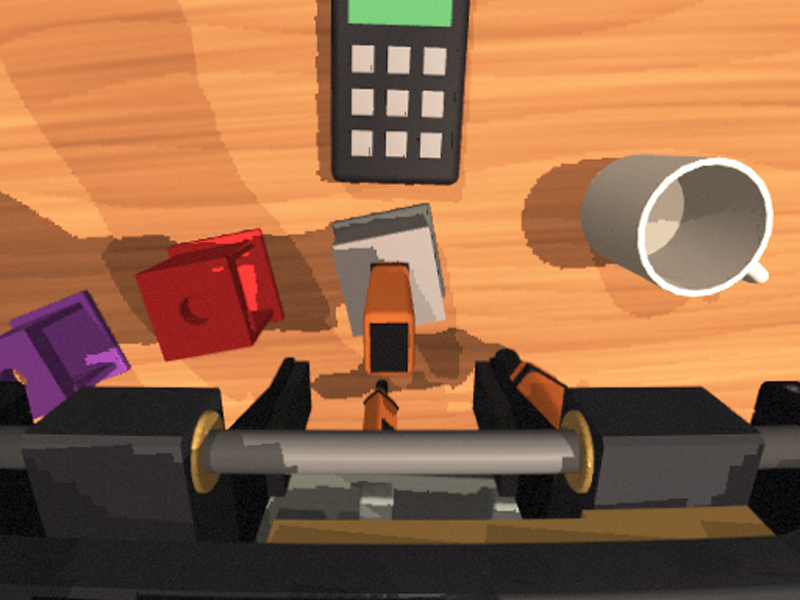

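The measurement agrees and the probe stands between the fingers at (388,345). Descending.

```bash

python3 -m creep '[{"xyz":[0.002,0,0.015],"dr":[0,0,0]},{"xyz":[0.001,0,0.015],"dr":[0,0,0]},{"xyz":[0,0,0.015],"dr":[0,0,0]},{"xyz":[0,0,0],"dr":[0,0,0]}]'
python3 -c "
from h import *
go(.3815,.282,.111,177)"
```

```text
time: 17.38
position: [0.3824, 0.284, 0.1556]
tcp_rot: [3.136, 0.006, 3.083]
contact_force: [-0.9, 0.0, 0.2]
grip_width: 0.0598
pos [0.3824 0.284  0.1556] shift [ 0.0011 -0.0023  0.0446] dr [ 0.33  0.36 -0.36] q [-1.57 -0.01  0.85  2.    0.01  1.14  0.79] F [-0.9  0.   0.2] M [-0.08  0.02 -0.01] t 17.3833
```

```bash

python3 -m creep '[{"xyz":[0.001,-0.002,0.015],"dr":[0.3,0.3,0]},{"xyz":[0,0,0.015],"dr":[0,0,0]},{"xyz":[0,0,0.012],"dr":[0,0,0]},{"xyz":[0,0,0],"dr":[0,0,0]},{"xyz":[0,0,0],"dr":[0,0,0]}]'
python3 -c "
from h import *
go(.3815,.282,.111,177)"
```

```text
time: 17.8
position: [0.3833, 0.2841, 0.1166]
tcp_rot: [3.139, 0.003, 3.083]
contact_force: [0.0, 0.6, 0.4]
grip_width: 0.0603
pos [0.3833 0.2841 0.1166] shift [ 0.0017 -0.0022  0.0056] dr [ 0.17  0.2  -0.37] q [-1.56  0.06  0.86  2.04 -0.05  1.06  0.85] F [0.  0.6 0.4] M [ 0.04  0.01 -0.03] t 17.8
```

```bash

python3 -m creep '[{"xyz":[0.002,-0.002,0.005],"dr":[0.1,0.1,-0.3]},{"xyz":[0,0,0],"dr":[0,0,0]}]'
python3 -m creep '[{"xyz":[0,0,0],"dr":[0,0,0]},{"xyz":[0,0,0],"dr":[0,0,0]},{"xyz":[0,0,0],"dr":[0,0,0]},{"xyz":[0,0,0],"dr":[0,0,0]},{"xyz":[0,0,0],"dr":[0,0,0]},{"xyz":[0,0,0],"dr":[0,0,0]}]' 0 40
python3 -c "
from h import *
go(.3815,.282,.111,177)"
```

```text
time: 17.97
position: [0.3818, 0.2829, 0.1132]
tcp_rot: [3.139, 0.003, 3.089]
contact_force: [0.3, 0.8, 0.7]
grip_width: 0.06
time: 18.47
position: [0.3827, 0.284, 0.1155]
tcp_rot: [3.135, 0.004, 3.089]
contact_force: [-0.0, -1.6, -0.2]
grip_width: 0.0281
pos [0.3827 0.284  0.1155] shift [ 0.0011 -0.0021  0.0045] dr [ 0.35  0.22 -0.02] q [-1.56  0.06  0.86  2.05 -0.05  1.05  0.85] F [-0.  -1.6 -0.2] M [-0.47 -0.07 -0.  ] t 18.4667
```

```bash

python3 -m creep '[{"xyz":[0,0,0],"dr":[0,0,0]},{"xyz":[0,0,0],"dr":[0,0,0]},{"xyz":[0,0,0],"dr":[0,0,0]},{"xyz":[0,0,0],"dr":[0,0,0]}]'
python3 -c "
from h import *
go(.3815,.282,.111,177)"
python3 -m creep '[{"xyz":[0,0,-0.015],"dr":[0,0,0]},{"xyz":[0,0,-0.015],"dr":[0,0,0]},{"xyz":[0,0,-0.015],"dr":[0,0,0]},{"xyz":[0,0,-0.015],"dr":[0,0,0]},{"xyz":[0,0,-0.015],"dr":[0,0,0]},{"xyz":[0,0,-0.015],"dr":[0,0,0]},{"xyz":[0,0,0],"dr":[0,0,0]},{"xyz":[0,0,0],"dr":[0,0,0]}]'
python3 -c "
from h import *
go(.3815,.282,.2,177)"

```

```text
time: 18.8
position: [0.3826, 0.2834, 0.1155]
tcp_rot: [3.136, 0.003, 3.089]
contact_force: [0.0, 0.8, 1.2]
grip_width: 0.0218
pos [0.3826 0.2834 0.1155] shift [ 0.0011 -0.0015  0.0045] dr [ 0.29  0.2  -0.04] q [-1.56  0.06  0.86  2.05 -0.05  1.05  0.85] F [0.  0.8 1.2] M [-0.17  0.11  0.01] t 18.8
time: 19.47
position: [0.3806, 0.2823, 0.207]
tcp_rot: [3.139, 0.001, 3.088]
contact_force: [-0.7, -0.2, -1.8]
grip_width: 0.0217
pos [0.3806 0.2823 0.207 ] shift [-0.0009 -0.0002  0.007 ] dr [ 0.12  0.08 -0.04] q [-1.59 -0.08  0.83  1.93  0.06  1.26  0.74] F [-0.7 -0.2 -1.8] M [0.02 0.01 0.05] t 19.4667
```

The probe is lifted with the opening at 21.7 mm. Next I'll get the pump's yaw for the spot normal and check the probe in the hand.

```bash

python3 - <<'E'
from h import *
import scipy.optimize as so
z=np.load("top0.npz");im,P=cloud("top",z["im"],z["d"])
z2=np.load("scene0.npz");im2,P2=cloud("scene",z2["im"],z2["d"])
c=np.array([.5974,-.0815])
# motor upper points: fit ridge line x=a+b*y by cylinder-like fit
for n,Q in(("top",P),("scene",P2)):
    m=(Q[...,2]>.08)&(Q[...,2]<.18)&(Q[...,1]>.18)&(Q[...,1]<.44)&(Q[...,0]>.53)&(Q[...,0]<.69)
    q=Q[m]
    def f(v):
        ax=v[0]+v[1]*(q[:,1]-.3);return np.hypot((q[:,0]-ax)*np.cos(np.arctan(v[1])),q[:,2]-v[2])-v[3]
    s=so.least_squares(f,[.61,.07,.09,.06],loss='soft_l1',f_scale=.003);print(n,len(q),s.x.round(4),"yaw",-np.degrees(np.arctan(s.x[1])).round(2))
    print("line lid->motor", -np.degrees(np.arctan((s.x[0]-c[0])/(.3-c[1]))).round(2))
im,P=cloud("scene");cv2.imwrite("pics/s7.png",cv2.resize(im[90:240,250:450][:,:,::-1],(800,600),interpolation=cv2.INTER_CUBIC))
np.savez("s7.npz",im=im,P=P)
im,P=cloud("top");cv2.imwrite("pics/t7.png",cv2.resize(im[150:280,110:270][:,:,::-1],(739,600),interpolation=cv2.INTER_CUBIC))
E
```

```text
top 2091 [0.6437 0.0891 0.0859 0.058 ] yaw -5.09
line lid->motor -6.92
scene 2259 [0.6438 0.1508 0.1013 0.0448] yaw -8.58
line lid->motor -6.93
```

View pics/s7.png

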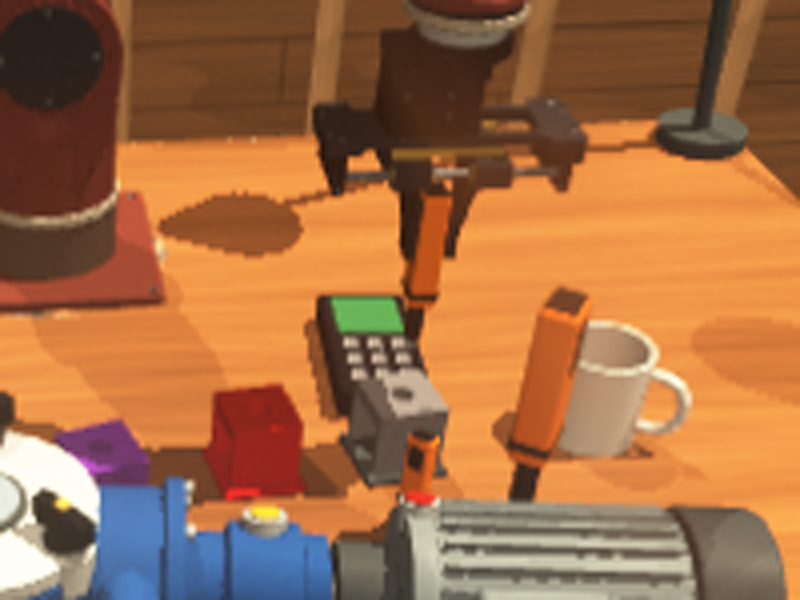

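View pics/t7.png

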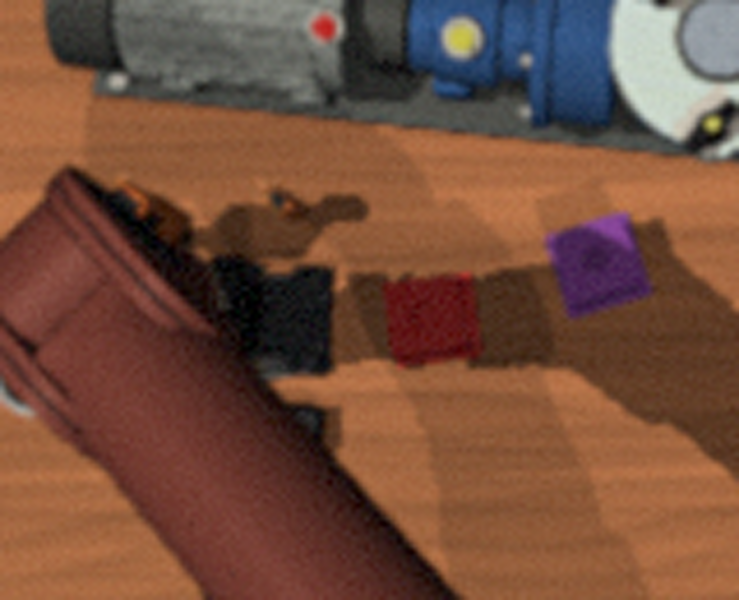

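```bash

python3 - <<'E'
from h import *
z=np.load("s7.npz");im=z["im"];P=z["P"]
p,R=tool();p=p.copy()
hsv=cv2.cvtColor(im,cv2.COLOR_RGB2HSV)
or_=(hsv[...,0]>3)&(hsv[...,0]<16)&(hsv[...,1]>150)
near=(np.hypot(P[...,0]-p[0],P[...,1]-p[1])<.04)&(P[...,2]<.28)&(P[...,2]>.1)
m=near&or_;q=P[m]
L=R.inv().apply(q-p);print(m.sum(),L.min(0).round(4),L.max(0).round(4),np.median(L,0).round(4))
v,u=np.where(m);
for a in range(v.min(),v.max()+1,2):
    s=v==a;
    if s.any(): w=q[s];print(a,u[s].min(),u[s].max(),R.inv().apply(w-p).mean(0).round(4))
d=near&~or_&(P[...,2]<p[2]-.03)
q=P[d];L=R.inv().apply(q-p);print("dark",d.sum(),L.round(3)[np.argsort(L[:,2])][::3])
pr=r.camera_params("scene")
pts=[p+R.apply([0,0,s]) for s in(0,.0455,.0815,.0905)];print(px(pr,pts).round(1))
a=np.array(px(pr,[pts[3]])[0]*1,int)
cv2.imwrite("pics/s8.png",cv2.resize(im[130:190,335:375][:,:,::-1],(400,600),interpolation=cv2.INTER_CUBIC))
E
```

```text
415 [-0.0191 -0.0268 -0.0695] [0.0139 0.0267 0.0804] [-0.0119 -0.0014 -0.0212]
135 358 366 [ 0.0007  0.0105 -0.0615]
137 354 368 [-0.0047  0.0064 -0.0576]
139 350 367 [-0.0094 -0.0016 -0.0533]
141 350 366 [-0.0114 -0.002  -0.0476]
143 350 366 [-0.0114 -0.001  -0.0406]
145 350 365 [-0.0104 -0.002  -0.0331]
147 350 364 [-0.0105 -0.0017 -0.0261]
149 350 363 [-0.01   -0.0021 -0.0188]
151 350 363 [-0.0123 -0.0018 -0.0129]
153 350 363 [-0.0115  0.0004 -0.0052]
155 351 359 [-0.0124 -0.0054  0.0014]
157 351 359 [-0.0117 -0.0042  0.0091]
159 351 359 [-0.0123 -0.0033  0.0161]
161 351 359 [-0.013  -0.0025  0.0231]
163 351 358 [-0.0127 -0.003   0.0308]
165 352 358 [-0.0152 -0.0011  0.0367]
167 352 357 [-0.0117 -0.0006  0.0465]
169 352 355 [-0.0078 -0.0016  0.0566]
171 352 355 [-0.0047  0.0004  0.0664]
173 351 354 [-0.007  -0.0025  0.0727]
175 354 354 [-0.0097  0.0026  0.0789]
dark 13 [[-0.009 -0.004  0.056]
 [-0.001 -0.007  0.068]
 [-0.008 -0.007  0.076]
 [-0.005  0.001  0.082]
 [-0.002 -0.001  0.091]]
[[355.9 152.6]
 [354.  164.8]
 [352.5 174.1]
 [352.1 176.3]]
```

View pics/s8.png

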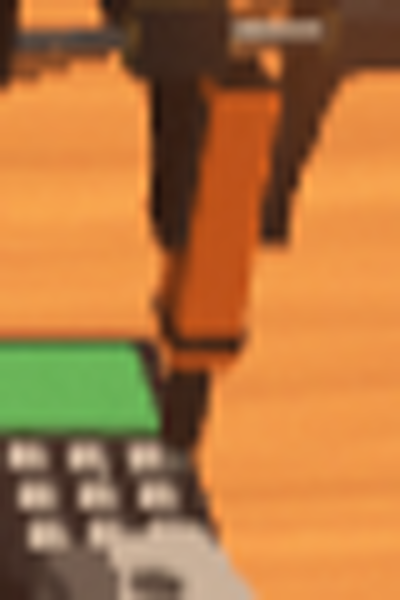

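The probe lies along the tool axis. Its body's underside is predicted at row 164.8 and seen at about 165, so the tip is 90.5 mm beyond the TCP. Pump yaw is about -6 degrees, giving a spot normal of about (-0.340, 0.036, 0.940). Moving towards it high, then tilting.

```bash
cat >> h.py <<'E'
n=np.array([-.340,.036,.940]);n/=np.linalg.norm(n)
def press(S,gap,L=.0905):
    p,R=tool();z=R.apply([0,0,1]);ax=np.cross(z,-n);a=np.arcsin(np.linalg.norm(ax));
    rv=R.inv().apply(ax/ (np.linalg.norm(ax)+1e-12)*np.degrees(a))
    T=np.array(S)+n*(L+gap)
    d=R.inv().apply(T-p);tip=p+z*L-np.array(S)
    s=r.read_state();F=np.array(s["contact_force"])
    print("pos",p.round(4),"shift",d.round(4),"dr",rv.round(2),"| tip above face",(tip@n).round(4),"lateral",np.linalg.norm(tip-n*(tip@n)).round(4),"F.n",(F@n).round(2),"F",F.round(1),"q",np.round(s["q"],2),"t",round(s["time"],2),"w",round(s["grip_width"],4))
E
python3 -m creep '[{"xyz":[-0.0235,-0.0185,-0.015],"dr":[0,0,0]},{"xyz":[-0.0235,-0.0185,-0.015],"dr":[0,0,0]},{"xyz":[-0.0235,-0.0185,-0.015],"dr":[0,0,0]},{"xyz":[-0.0235,-0.0185,-0.015],"dr":[0,0,0]},{"xyz":[-0.0235,-0.0185,-0.01],"dr":[0,0,0]},{"xyz":[-0.0235,-0.0185,-0.01],"dr":[0,0,0]},{"xyz":[-0.0235,-0.0185,0],"dr":[0,0,0]},{"xyz":[-0.0235,-0.0185,0],"dr":[0,0,0]},{"xyz":[0,0,0],"dr":[0,0,0]}]'
python3 -c "
from h import *
press([.6033,.1195,.1355],.05)"
```

```text
time: 20.32
position: [0.5639, 0.1182, 0.2806]
tcp_rot: [-3.132, -0.004, 3.099]
contact_force: [-0.1, -0.3, -1.0]
grip_width: 0.0218
pos [0.5639 0.1182 0.2806] shift [0.0086 0.0062 0.0131] dr [  0.76 -20.18   0.  ] | tip above face 0.0648 lateral 0.0193 F.n -0.88 F [-0.1 -0.3 -1. ] q [-1.19  0.26  1.1   1.59 -0.23  1.44  1.46] t 20.32 w 0.0218
```

```bash

python3 -m creep '[{"xyz":[0.002,0.002,0],"dr":[0.2,-5,0]},{"xyz":[0.002,0.002,0],"dr":[0.2,-5,0]},{"xyz":[0.002,0.001,0],"dr":[0.2,-5,0]},{"xyz":[0.001,0.001,0],"dr":[0.2,-4.5,0]},{"xyz":[0,0,0],"dr":[0,0,0]},{"xyz":[0,0,0],"dr":[0,0,0]}]'
python3 -c "
from h import *
press([.6033,.1195,.1355],.03)"
```

```text
time: 20.82
position: [0.5582, 0.1157, 0.2696]
tcp_rot: [-3.094, 0.32, 3.099]
contact_force: [1.1, -0.1, -1.3]
grip_width: 0.0219
pos [0.5582 0.1157 0.2696] shift [0.0029 0.0093 0.0206] dr [-1.52 -1.64  0.  ] | tip above face 0.0508 lateral 0.0111 F.n -1.62 F [ 1.1 -0.1 -1.3] q [-1.49 -0.22  0.98  1.89  0.42  1.15  0.88] t 20.82 w 0.0219
```

```bash

python3 -m creep '[{"xyz":[0.002,0.005,0.008],"dr":[-0.8,-0.8,0]},{"xyz":[0.001,0.004,0.008],"dr":[-0.7,-0.8,0]},{"xyz":[0,0,0],"dr":[0,0,0]},{"xyz":[0,0,0],"dr":[0,0,0]},{"xyz":[0,0,0],"dr":[0,0,0]}]'
python3 - <<'E'
from h import *
press([.6033,.1195,.1355],.03)
im,P=cloud("scene");cv2.imwrite("pics/s9.png",cv2.resize(im[120:240,240:400][:,:,::-1],(800,600),interpolation=cv2.INTER_CUBIC));np.savez("s9.npz",im=im,P=P)
im,P=cloud("wrist");spot(im,P)
E
```

```text
time: 21.23
position: [0.5612, 0.1215, 0.2509]
tcp_rot: [-3.115, 0.336, 3.096]
contact_force: [0.6, -0.6, -1.4]
grip_width: 0.0217
pos [0.5612 0.1215 0.2509] shift [-0.0003  0.0024  0.0023] dr [-0.35 -0.69  0.  ] | tip above face 0.0324 lateral 0.0033 F.n -1.49 F [ 0.6 -0.6 -1.4] q [-1.49 -0.21  0.99  1.93  0.42  1.08  0.87] t 21.23 w 0.0217
spot [0.6015 0.1207 0.1347] 291 normal [-0.356  0.056  0.933] 21.1 mid [0.6029 0.12   0.134 ]
```

View pics/s9.png

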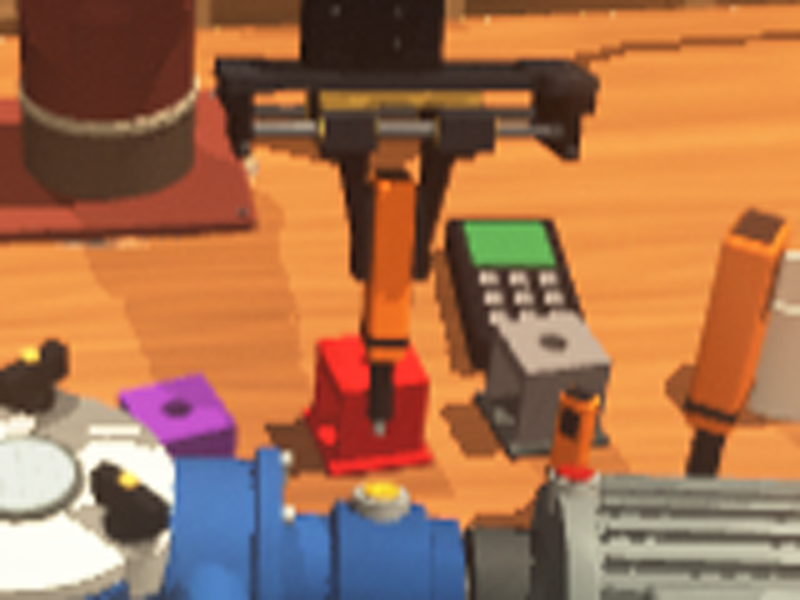

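The tip shows at (378,428) just above the yellow spot at (383,492). I'll check the predicted tip pixel against what is seen.

```bash

python3 - <<'E'
from h import *
p,R=tool();pr=r.camera_params("scene")
S=np.array([.6033,.1195,.1355])
X=[p+R.apply([0,0,.0905]),p+R.apply([0,0,.0815]),p+R.apply([0,0,.0455]),S,S+n*.03]
print(((px(pr,X)-[240,120])*5).round(0))
z=np.load("s9.npz");spot(z["im"],z["P"])
E
```

```text
[[378. 431.]
 [379. 416.]
 [382. 353.]
 [381. 487.]
 [383. 436.]]
spot [0.6037 0.1192 0.1346] 16 normal [-0.411  0.027  0.911] 24.3 mid [0.604  0.1189 0.1342]
```

```bash

python3 -m creep '[{"xyz":[0,0.002,0.007],"dr":[-0.3,-0.6,0]},{"xyz":[0,0,0.007],"dr":[0,0,0]},{"xyz":[0,0,0.004],"dr":[0,0,0]},{"xyz":[0,0,0],"dr":[0,0,0]},{"xyz":[0,0,0],"dr":[0,0,0]},{"xyz":[0,0,0],"dr":[0,0,0]}]'
python3 -c "
from h import *
press([.6033,.1195,.1353],.0)"
```

```text
time: 21.83
position: [0.5691, 0.1225, 0.2348]
tcp_rot: [-3.118, 0.347, 3.095]
contact_force: [-1.1, 0.1, -2.3]
grip_width: 0.0222
pos [0.5691 0.1225 0.2348] shift [0.0017 0.0008 0.0147] dr [-0.16 -0.05 -0.  ] | tip above face 0.0147 lateral 0.0019 F.n -1.76 F [-1.1  0.1 -2.3] q [-1.51 -0.18  1.03  1.95  0.41  1.02  0.89] t 21.83 w 0.0222
```

```bash

python3 -m creep '[{"xyz":[0.001,0.001,0.005],"dr":[0,0,0]},{"xyz":[0,0,0.005],"dr":[0,0,0]},{"xyz":[0,0,0],"dr":[0,0,0]},{"xyz":[0,0,0],"dr":[0,0,0]},{"xyz":[0,0,0],"dr":[0,0,0]}]'
python3 -c "
from h import *
press([.6033,.1195,.1353],.0)"
```

```text
time: 22.25
position: [0.572, 0.1235, 0.2245]
tcp_rot: [-3.119, 0.347, 3.096]
contact_force: [-0.1, -0.5, -1.0]
grip_width: 0.0217
pos [0.572  0.1235 0.2245] shift [ 0.0009 -0.0006  0.0041] dr [-0.13 -0.05  0.  ] | tip above face 0.0041 lateral 0.0009 F.n -0.98 F [-0.1 -0.5 -1. ] q [-1.52 -0.16  1.05  1.96  0.39  0.99  0.9 ] t 22.25 w 0.0217
```

```bash

python3 -m creep '[{"xyz":[0.001,0,0.003],"dr":[0,0,0]},{"xyz":[0,0,0],"dr":[0,0,0]},{"xyz":[0,0,0],"dr":[0,0,0]}]'
python3 -c "
from h import *
press([.6033,.1195,.1353],.0)"
python3 -m creep '[{"xyz":[0,0,0.002],"dr":[0,0,0]},{"xyz":[0,0,0],"dr":[0,0,0]},{"xyz":[0,0,0],"dr":[0,0,0]}]'
python3 -c "
from h import *
press([.6033,.1195,.1353],.0)"
```

```text
time: 22.5
position: [0.5721, 0.1235, 0.2212]
tcp_rot: [-3.119, 0.348, 3.096]
contact_force: [0.6, 0.3, -1.5]
grip_width: 0.0219
pos [0.5721 0.1235 0.2212] shift [-0.0002 -0.0007  0.0009] dr [-0.12 -0.04  0.  ] | tip above face 0.0009 lateral 0.0005 F.n -1.59 F [ 0.6  0.3 -1.5] q [-1.52 -0.16  1.06  1.96  0.38  0.98  0.91] t 22.5 w 0.0219
time: 22.75
position: [0.5729, 0.1234, 0.2194]
tcp_rot: [-3.119, 0.347, 3.096]
contact_force: [-1.5, 0.3, 1.4]
grip_width: 0.0219
pos [0.5729 0.1234 0.2194] shift [-0.     -0.0007 -0.001 ] dr [-0.11 -0.05 -0.  ] | tip above face -0.001 lateral 0.0006 F.n 1.87 F [-1.5  0.3  1.4] q [-1.52 -0.15  1.06  1.96  0.38  0.98  0.91] t 22.75 w 0.0219
```

Contact made: the force along the normal went from -1.5 to +1.9 N. I'll average over several readings.

```bash

for i in 1 2 3 4; do python3 -m creep '[{"xyz":[0,0,0],"dr":[0,0,0]}]' >/dev/null; python3 -c "
from h import *
press([.6033,.1195,.1353],.0)" | cut -d'|' -f2; done
```

```text
tip above face -0.0009 lateral 0.0006 F.n 0.51 F [-0.9 -0.1  0.2] q [-1.52 -0.15  1.06  1.96  0.38  0.98  0.91] t 22.83 w 0.0218
 tip above face -0.0009 lateral 0.0005 F.n 1.95 F [-3.  -0.5  1. ] q [-1.52 -0.15  1.06  1.96  0.38  0.98  0.91] t 22.92 w 0.0218
 tip above face -0.0008 lateral 0.0005 F.n 1.62 F [-1.   0.5  1.3] q [-1.52 -0.15  1.06  1.96  0.38  0.98  0.91] t 23.0 w 0.0218
 tip above face -0.0008 lateral 0.0005 F.n 1.19 F [-1.2 -0.8  0.8] q [-1.52 -0.15  1.06  1.96  0.38  0.98  0.91] t 23.08 w 0.0214
```

```bash
python3 -m creep '[{"xyz":[0,-0.0005,0.0025],"dr":[0,0,0]},{"xyz":[0,0,0],"dr":[0,0,0]},{"xyz":[0,0,0],"dr":[0,0,0]}]' >/dev/null
for i in 1 2 3 4 5 6; do python3 -m creep '[{"xyz":[0,0,0],"dr":[0,0,0]}]' >/dev/null; python3 -c "
from h import *
press([.6033,.1195,.1353],.0)" | cut -d'|' -f2; done
```

```text
tip above face -0.0033 lateral 0.0005 F.n 2.5 F [-2.4 -0.9  1.8] q [-1.52 -0.14  1.07  1.97  0.37  0.97  0.92] t 23.42 w 0.022
 tip above face -0.0033 lateral 0.0005 F.n 2.61 F [-2.5  0.4  1.9] q [-1.52 -0.14  1.07  1.97  0.37  0.97  0.92] t 23.5 w 0.0221
 tip above face -0.0033 lateral 0.0005 F.n 2.47 F [-2.6  0.7  1.6] q [-1.52 -0.14  1.07  1.97  0.37  0.97  0.92] t 23.58 w 0.0219
 tip above face -0.0033 lateral 0.0005 F.n 2.74 F [-2.2 -0.8  2.1] q [-1.52 -0.14  1.07  1.97  0.37  0.97  0.92] t 23.67 w 0.0216
 tip above face -0.0032 lateral 0.0005 F.n 4.22 F [-2.9  0.   3.5] q [-1.52 -0.14  1.07  1.97  0.37  0.97  0.92] t 23.75 w 0.0217
 tip above face -0.0032 lateral 0.0005 F.n 2.16 F [-2.7  0.7  1.3] q [-1.52 -0.14  1.07  1.97  0.37  0.97  0.92] t 23.83 w 0.0219
```

The mean force is about 4.3 N net, so the tip is about 4 mm in. One last look at the probe, the holder and the knobs.

```bash

python3 - <<'E'
from h import *
im,P=cloud("scene");cv2.imwrite("pics/s10.png",cv2.resize(im[120:240,240:400][:,:,::-1],(800,600),interpolation=cv2.INTER_CUBIC))
knobs(im,P)
im,P=cloud("top");knobs(im,P)
p,R=tool();print("angle",np.degrees(np.arccos(-R.apply([0,0,1])@n)))
z=np.load("top0.npz");d=np.abs(im.astype(int)-z["im"]).max(2);print(d.mean())
cv2.imwrite("pics/t10.png",cv2.resize(im[:,:,::-1],(800,600)))
E
```

```text
knob px [384. 304.] 99 mean [ 0.5343 -0.074   0.1763] rect 529 -73 16 49 134.5 pca 130.0 dot [ 0.5254 -0.0723  0.1832] 6
knob px [341. 342.] 82 mean [ 0.6387 -0.1482  0.1772] rect 630 -148 15 45 171.4 pca 171.4 dot [ 0.6247 -0.1492  0.1833] 8
knob px [415. 343.] 122 mean [ 0.6486 -0.0245  0.1758] rect 645 -25 50 15 41.0 pca 41.5 dot [ 0.6414 -0.0259  0.1845] 7
knob px [390. 225.] 69 mean [ 0.6412 -0.0246  0.18  ] rect 642 -25 49 16 36.7 pca 38.6 dot [ 0.6409 -0.0231  0.186 ] 9
knob px [445. 232.] 60 mean [ 0.624  -0.1478  0.1815] rect 625 -148 14 46 177.6 pca 173.7 dot [ 0.6255 -0.1479  0.1837] 9
knob px [412. 276.] 62 mean [ 0.5254 -0.0728  0.1813] rect 526 -73 14 48 135.1 pca 130.3 dot [ 0.5276 -0.0727  0.1836] 11
angle 0.09054921632418177
17.640772501627605
```

View pics/s10.png

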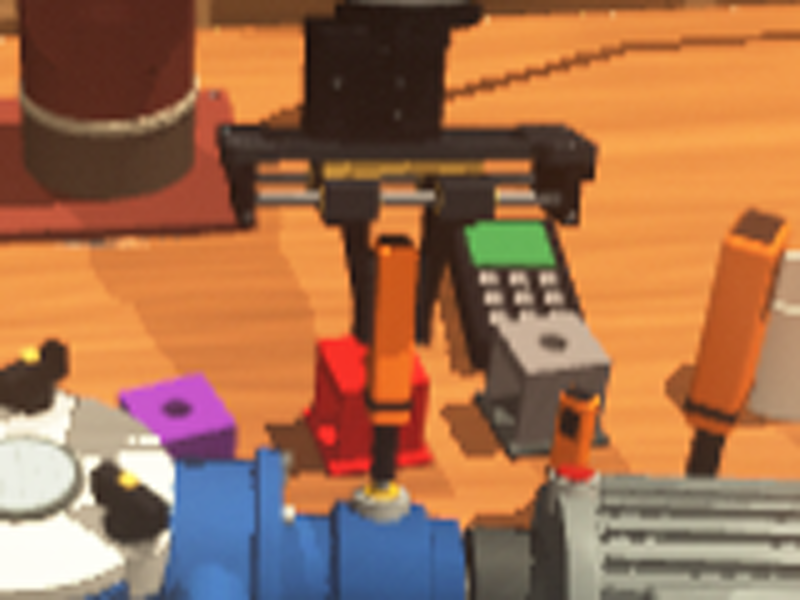

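View pics/t10.png

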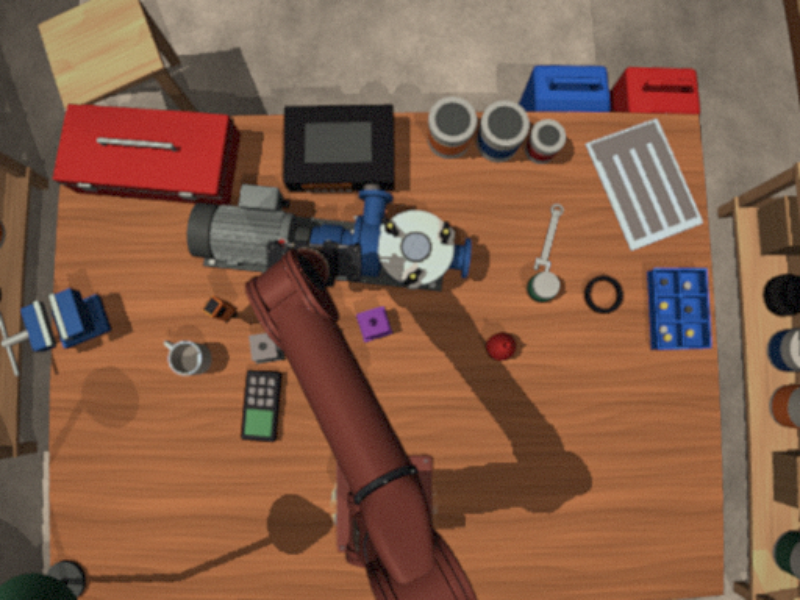

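The probe stands on the yellow spot at (383,490), square to it, with the tip mostly pushed in. The knobs are unchanged and everything else on the bench is where it was. Handing in.

```bash
python3 -c "
from h import *
press([.6033,.1195,.1353],.0)
r.job_done()
press([.6033,.1195,.1353],.0)"
```

```text
pos [0.5737 0.1233 0.2173] shift [ 0.     -0.0006 -0.0032] dr [-0.07 -0.06  0.  ] | tip above face -0.0032 lateral 0.0005 F.n 3.03 F [-3.6 -1.2  2. ] q [-1.52 -0.14  1.07  1.97  0.37  0.97  0.92] t 23.93 w 0.022
the job is handed in; nothing more can be done
the job is handed in; nothing more can be done
```

I tightened all three lid knobs to their stops. I then took the middle-sized orange probe from the grey holder and handed the job in at 23.9 s with it pressed on the yellow spot, still in the gripper. No verdict is reported.

- **Knobs:** at each stop the moment on the wrist rose from about 0.15 to about 1 N m, against 0.12 N m needed to turn a knob. In the last pictures the bars stood at about 131 to 135, 39 and 174 degrees for a, b and c, the same as just after tightening. I could not read the joint values directly.
- **Probe:** by my measurements the tip is about 0.5 mm from the spot's centre and the axis is within about 0.1 degree of my estimated face normal. That estimate should be good to 1 or 2 degrees.
- **Press:** the net force averaged about 4.3 N, which puts the tip about 4.5 mm in. The pose gives about 3.2 mm instead. The two disagree by about 1.3 mm, but both are inside the 2 to 6.5 mm limit.
- **Bench:** the other items looked unmoved in the last top view.

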